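Set out specimen bottles for a record photograph

TASK

Get the board ready for the record photograph: put the two grey instrument cases that lie in front of the board into the steel tray, both flat on its floor, and roll every specimen bottle on the board until its label faces straight up, keeping the bottles on the board without lifting them off it. Lay the aluminium scale flat on the bench, flush along the board's near edge and about midway along it. Only when all that is in order, push the lamp lever fully over to switch the lights on; let go of everything, and leave the other things on the bench alone.

Things in the scene. Friction and masses are not known exactly. Their poses are not given: they have to be found in the camera images.
- bottle1: Amber bottle lying on its side, a plain cylinder 32 mm in diameter, 70 mm long, 70 g (black cap on the last 18 mm at +y, same diameter). Origin: on its axis at mid-length, 16 mm above the board's surface. Axes: y along the cylinder; z out through the middle of the white label with black bars (42 mm long, wrapped 100 degrees round): label up = z up. Rolls, but stays where left. May be absent.
- bottle2: Amber bottle lying on its side, a plain cylinder 32 mm in diameter, 70 mm long, 70 g (black cap on the last 18 mm at +y, same diameter). Origin: on its axis at mid-length, 16 mm above the board's surface. Axes: y along the cylinder; z out through the middle of the white label with black bars (42 mm long, wrapped 100 degrees round): label up = z up. Rolls, but stays where left. May be absent.
- bottle3: Amber bottle lying on its side, a plain cylinder 32 mm in diameter, 70 mm long, 70 g (black cap on the last 18 mm at +y, same diameter). Origin: on its axis at mid-length, 16 mm above the board's surface. Axes: y along the cylinder; z out through the middle of the white label with black bars (42 mm long, wrapped 100 degrees round): label up = z up. Rolls, but stays where left. May be absent.
- bottle4: Amber bottle lying on its side, a plain cylinder 32 mm in diameter, 70 mm long, 70 g (black cap on the last 18 mm at +y, same diameter). Origin: on its axis at mid-length, 16 mm above the board's surface. Axes: y along the cylinder; z out through the middle of the white label with black bars (42 mm long, wrapped 100 degrees round): label up = z up. Rolls, but stays where left. May be absent.
- bottle5: Amber bottle lying on its side, a plain cylinder 32 mm in diameter, 70 mm long, 70 g (black cap on the last 18 mm at +y, same diameter). Origin: on its axis at mid-length, 16 mm above the board's surface. Axes: y along the cylinder; z out through the middle of the white label with black bars (42 mm long, wrapped 100 degrees round): label up = z up. Rolls, but stays where left. May be absent.
- board: Fixed photo board on the bench: dark slab 220 mm (its x) by 520 mm (its y), surface 8 mm above the bench, with a rim 6 mm wide rising to 18 mm above the bench all round. Origin: centre of the underside. The bottles lie in a row along y, each roughly parallel to y, and roll along x.
- board_edge (a point): Midpoint of the board's near edge (the outer face on the robot's side), at bench height; axes as the board's: x points into the board, y along the edge. The scale, 40 mm wide, is flush when its middle line lies 20 mm on the -x side of this point and its y is parallel to the edge.
- scale: Aluminium scale (straightedge) with tick marks: plate 40 mm (its x) by 180 mm (its y), 8 mm thick, with a black grip bar on top along its middle, 16 mm wide (x), 80 mm long (y), from 8 to 44 mm above the underside; 180 g. Origin: centre of the underside. Loose on the bench to one side of the board. Either long edge may lie against the board.
- case1: One of two closed grey plastic instrument cases, 32 mm (its x) by 100 mm (its y) by 34 mm high, 120 g. Origin: centre of the underside. Starts loose on the bench close in front of the board's near edge, where the scale must lie.
- case2: One of two closed grey plastic instrument cases, 32 mm (its x) by 100 mm (its y) by 34 mm high, 120 g. Origin: centre of the underside. Starts loose on the bench close in front of the board's near edge, where the scale must lie.
- tray: Fixed open steel tray on the bench to one side of the board, 200 mm (its x) by 130 mm (its y), 35 mm high, walls 4 mm and floor about 5 mm thick. Origin: centre of the underside.
- lamp (a joint): Lamp lever angle in rad: 0 = off, leaning 0.5 rad towards its base's -x (the robot's side); grows to 1.0 = on, leaning 0.5 rad to its +x (away from the robot). Stays where it is left, light friction (under 2 N at the tip).
- lamp_base: Fixed white lamp switch housing, 70 mm (x) by 50 mm (y) by 25 mm high, beside the board; origin: centre of the underside. The lever pivots about a y axis 22 mm above the bench over the origin.
- lamp_tip (a point): Centre of the black ball (26 mm diameter) at the end of the lamp lever, 80 mm from the pivot, about 92 mm above the bench at either end of its swing.
- wash: Bystander: white plastic bottle 52 mm across, 130 mm high, standing beside the board. Origin: centre of the underside.
- beaker: Bystander: empty glass beaker 70 mm across, 90 mm high, to one side of the board. Origin: centre of the underside.
- jar: Bystander: jar 60 mm across, 80 mm high, to one side of the board. Origin: centre of the underside.
There are look-alikes about, which are no part of the job. Leave any pink or purple look-alike of the case2 alone.

How it is judged (in metres and radians):
On the way, in this order (a step that is already met when the one before it is completed fails the run):
1. both cases lie in the tray, every bottle lies on the board with its label up, and the scale lies flush against the board's near edge, let go (x of case1 in the frame of tray between -0.09 and 0.09 m and y of case1 in the frame of tray between -0.06 and 0.06 m and height (world z) of each of case1, case2 below 0.022 m and angle between each of case1, case2's own z axis and vertical below 0.2 rad and x of case2 in the frame of tray between -0.09 and 0.09 m and y of case2 in the frame of tray between -0.06 and 0.06 m and angle between each of bottle1, bottle2, bottle3, bottle4, bottle5's own z axis and vertical below 0.3 rad and x of bottle1 in the frame of board between -0.105 and 0.105 m and y of bottle1 in the frame of board between -0.25 and 0.25 m and height (world z) of bottle1 between 0.018 and 0.034 m and x of bottle2 in the frame of board between -0.105 and 0.105 m and y of bottle2 in the frame of board between -0.25 and 0.25 m and height (world z) of bottle2 between 0.018 and 0.034 m and x of bottle3 in the frame of board between -0.105 and 0.105 m and y of bottle3 in the frame of board between -0.25 and 0.25 m and height (world z) of bottle3 between 0.018 and 0.034 m and x of bottle4 in the frame of board between -0.105 and 0.105 m and y of bottle4 in the frame of board between -0.25 and 0.25 m and height (world z) of bottle4 between 0.018 and 0.034 m and x of bottle5 in the frame of board between -0.105 and 0.105 m and y of bottle5 in the frame of board between -0.25 and 0.25 m and height (world z) of bottle5 between 0.018 and 0.034 m and x of scale in the frame of board_edge between -0.0235 and -0.016 m and y of scale in the frame of board_edge between -0.04 and 0.04 m and angle between the y axis of scale and the y axis of board, either way round below 0.03 rad and height (world z) of scale below 0.006 m and angle between scale's own z axis and vertical below 0.06 rad and contact force between the fingers and scale below 0.2 N and contact force between the fingers and case1 below 0.2 N and contact force between the fingers and case2 below 0.2 N), for 0.2 s.
2. then the lamp lever is pushed over (value of joint lamp above 0.85 rad), for 0.2 s.
At the end, for the whole second after the job is handed in: Each bottle on the board, label within 0.3 rad of up; cases flat in the tray; scale flat on the bench against the near edge (gap under 3.5 mm, parallel within 0.03 rad, middles within 40 mm along it); lever past 0.85 rad; all let go and at rest (all of step 1 and linear speed of each of bottle1, bottle2, bottle3, bottle4, bottle5, scale, case1, case2 below 0.02 m/s and value of joint lamp above 0.85 rad); the robot touches nothing.
It fails at once if a bottle is lifted off the board (height (world z) of any of bottle1, bottle2, bottle3, bottle4, bottle5 above 0.05 m).
It fails at once if a bystander is disturbed (distance of any of wash, beaker, jar from where it was at the start of the episode above 0.03 m).
Of bottle1, bottle2, bottle3, bottle4, bottle5 only 3 to 5 are there at a start; the rules pass over those that are not, and their reading is None.
At some moment in a run one of case1, case2, scale, bottle1, bottle2, bottle3, bottle4, bottle5 may be knocked a few centimetres aside while the robot is not near it.
Once in a run the grip may slacken for a moment while it holds something.
It also fails if it takes over 210 s, if anything falls off the work surface, if the arm or the gripper's body presses on something with over 40 N, if the wrist force passes 120 N, or if a joint passes its speed limit or range.

ROBOT

A 6-joint arm with a two-finger parallel gripper is mounted at the origin on the work surface. World frame = base frame: x ahead of the robot, y to its left, z up, the work surface at z = 0. Lengths are in mm, angles in rad, forces in N, time in s.
With the tool pointing down it reaches from about 325 to 775 mm from the base axis. Payload 5.5 kg.
Tool frame: the origin (TCP) lies between the finger pads; the fingertips stand 25 mm ahead of it and the grasp point (between the pads) lies 6 mm ahead of it (ctrl.finger_overhang is the distance from the TCP to the fingertips, in mm); z points along the fingers, y is the direction in which the jaws open and shut (so a half turn about z gives the same grasp; the last joint's range is limited). The gripper opens to 85 mm and grips with 20 to 120 N. Pads are 22 mm wide; open, the fingers measure 114 mm over their backs; the gripper's body (76 mm by 85 mm) begins 54 mm behind the grasp point. The pads swing forward as they close: fully open they stand 13 mm farther back than shut.
Start: joints at [-1.201, 0.091, 1.231, -0, 1.82, -0.057], TCP at [248.377, -546.192, 256.275] pointing down, gripper open.
Joint ranges: [-2.87, 2.87], [-0.86, 2.18], [0.17, 2.46], [-1.51, 4.65], [0.06, 2.69], [-2.65, 2.65]. Speed limits (rad/s): [2.57, 2.57, 3.01, 3.14, 3.14, 3.14].

INTERFACE

Orientations are given as a unit quaternion [x, y, z, w].
In Python, from rig import ctrl, optics gives the robot as it stands.
- The arm moves only by the tool apply_moves, never from a script. Its argument "increments" is a list of rows, each a list of 3 entries, a list of its own where there are three numbers: the turn, a rotation vector about the world's x, y, z in rad, then the shift along the world's x, y, z in cm, then the gripper's target within -1 to 1 (shut at 1, half-way at 0, fully open at -1). In form: [[[wx, wy, wz], [dx, dy, dz], jaw], ...]. A call has 1 to 8 rows; each row shifts and turns the commanded pose from where the row before left it; what a row does not reach is not made up. A row lasts 1/10 s, in which the tool goes at most 50 mm and 8.59 degrees, less where a joint would pass 70% of its speed; a pose out of reach is approached as far as the arm can. A call is refused whole if a number of a shift passes 5 or a number of a turn 0.15, either way. A call with a gripper value outside its range is refused whole. The fingers move at their own pace and stop on an object; "squeeze" is the grip in N (left out, the last holds). Time passes only in rows, so rows that do not move let the fingers close. It gives the time, the measured TCP pose, the force and the opening at its end, in the units of the state.
- ctrl.observe(): the state, without advancing time (a new reading comes with each control period).
- optics.camera(name): name is "scene" or "top" or "wrist"; returns a dict with "frame" (480x640x3 uint8, red, green, blue), "camera_matrix" (3x3 intrinsics, pixels), "world_from_camera" (4x4, takes a point from camera to world coordinates); the wrist camera has in their place "mount" (4x4, takes a point from camera to tool coordinates, whose origin is the TCP and whose axes are the flange's). Camera axes: x right, y down, z forward; pixel columns grow to the right and rows downward; lengths in mm; the calibration is good to about 2 mm. The wrist camera is an equidistant fisheye: a pixel r from the principal point sees the ray r / f radians off the axis. A picture is of the moment at which its call begins: read the wrist's pose just before it. There is no depth.
- ctrl.close_job(): hands the job in, once; it reports no verdict.
The state is a dict: "t": time; "q": joint angles; "qvel": joint speeds; "joint_torque": joint torques, N m; "tcp_pos": TCP position; "eef_rot": TCP orientation; "ft_force": force on the tool from outside, world axes, zero at the start; "wrist_torque": the same for the moment, N m; "width": finger opening in mm.
Only numpy, scipy, OpenCV 4.12 (cv2) and the standard library are available. Lean on these libraries where they do the work, as an engineer would, in place of code of your own. Each camera call takes 0.05 s, during which the arm holds its last target.

## Working session

There is one attempt and no reset: what is moved stays moved. The work goes in short steps, Python scripts to look and compute and a tool call to move; the robot and the scene stay as the last step left them, time stands still between calls to the robot, and variables do not carry over. Pictures are saved under pics/ and viewed, and the job is handed in when it is done.

Besides the shell and the picture viewer there is one more tool, called as name(argument=value, ...) on one line, values as JSON. apply_moves: Moves the arm, as the interface text tells. Its arguments: {"type":"object","properties":{"increments":{"type":"array","items":{"type":"array"}},"squeeze":{"type":"number"}},"required":["increments"]}

```bash
ls; mkdir -p pics
python3 - <<'E'
from rig import ctrl, optics
import cv2
print(ctrl.observe())
for n in ["scene","top","wrist"]:
    c=optics.camera(n)
    cv2.imwrite(f"pics/{n}0.png",c["frame"][:,:,::-1])
    print(n,c["camera_matrix"],c.get("world_from_camera",c.get("mount")))
E
```

```text
pics
{'t': 0.0, 'q': array([-1.20069788e+00,  9.18556710e-02,  1.23190850e+00,  1.90535828e-05,
        1.81977176e+00, -5.66754682e-02]), 'qvel': array([-8.41025178e-04, -1.09880753e-03, -3.12345927e-03,  6.74676357e-05,
        6.12082719e-04,  1.71912238e-04]), 'joint_torque': array([-9.90690546e-05, -4.58725154e+01, -4.18030894e+01, -1.73028320e-04,
        1.15206360e-02, -8.40632737e-06]), 'tcp_pos': array([ 248.2950106 , -545.95968679,  255.13994594]), 'eef_rot': array([ 9.77318305e-01,  2.11773433e-01, -1.42521923e-04, -9.61170901e-04]), 'ft_force': array([-0.63547542,  0.18256638,  0.19749156]), 'wrist_torque': array([-0.03525336,  0.02804822, -0.01562059]), 'width': 85.71758931919018}
scene [[436.83201752   0.         318.2200711 ]
 [  0.         436.83201752 232.67096968]
 [  0.           0.           1.        ]] [[ 3.31146263e-01  6.47099873e-01 -6.86734233e-01  1.22281561e+03]
 [ 9.43523404e-01 -2.19152792e-01  2.48466579e-01 -2.64577549e+02]
 [ 1.02829672e-02 -7.30228600e-01 -6.83125502e-01  8.17409348e+02]
 [ 0.00000000e+00  0.00000000e+00  0.00000000e+00  1.00000000e+00]]
top [[470.77740943   0.         318.4390968 ]
 [  0.         470.77740943 240.88534952]
 [  0.           0.           1.        ]] [[ 5.74036373e-03 -9.73039839e-01  2.30565651e-01  1.79915445e+02]
 [-9.99980568e-01 -5.02509229e-03  3.68934916e-03 -1.32877611e+01]
 [-2.43127003e-03 -2.30582349e-01 -9.73049777e-01  1.43869983e+03]
 [ 0.00000000e+00  0.00000000e+00  0.00000000e+00  1.00000000e+00]]
wrist [[371.64829954   0.         318.31693816]
 [  0.         371.64829954 241.18239003]
 [  0.           0.           1.        ]] [[-3.59948990e-04 -9.49022234e-01 -3.15208929e-01  8.15690097e+01]
 [ 9.99999935e-01 -3.51394755e-04 -8.39682143e-05  1.08661853e+00]
 [-3.10750623e-05 -3.15208939e-01  9.49022299e-01 -1.17964845e+02]
 [ 0.00000000e+00  0.00000000e+00  0.00000000e+00  1.00000000e+00]]
```

View pics/scene0.png

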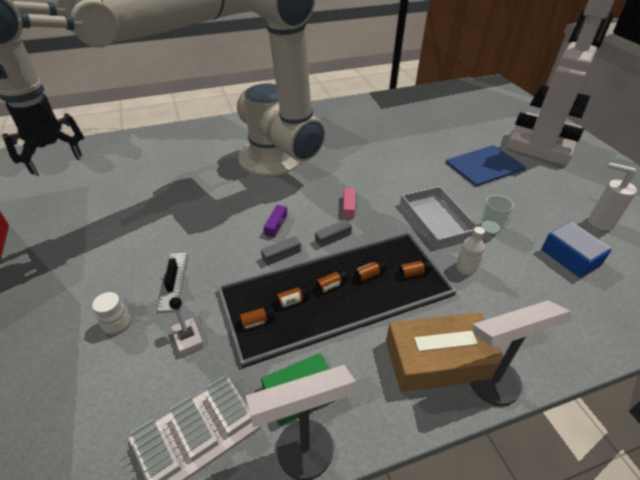

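View pics/top0.png

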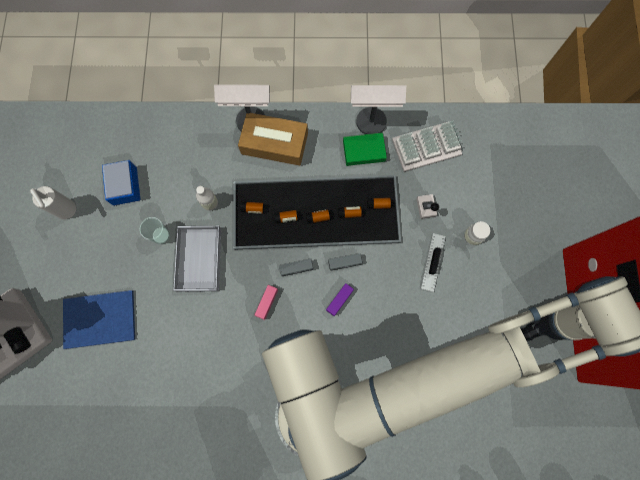

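View pics/wrist0.png

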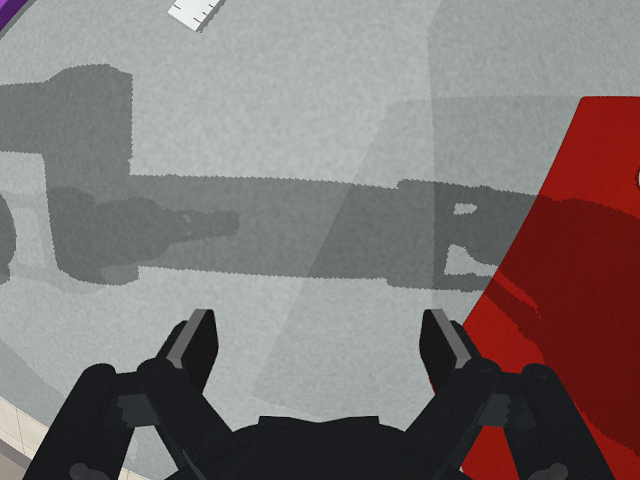

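```bash
cat > h.py <<'E'
import numpy as np, cv2
from rig import ctrl, optics
from scipy.spatial.transform import Rotation as R
def world_ray(c,uv,state=None):
    K=c["camera_matrix"]; uv=np.asarray(uv,float).reshape(-1,2)
    if "mount" in c:
        d=(uv-[K[0,2],K[1,2]])/K[0,0]; r=np.linalg.norm(d,axis=1)+1e-12
        v=np.c_[d/r[:,None]*np.sin(r)[:,None],np.cos(r)]
        T=np.eye(4);T[:3,:3]=R.from_quat(state["eef_rot"]).as_matrix();T[:3,3]=state["tcp_pos"]
        M=T@c["mount"]
    else:
        v=np.c_[(uv-[K[0,2],K[1,2]])/K[0,0],np.ones(len(uv))]; M=c["world_from_camera"]
    return M[:3,3], v@M[:3,:3].T
def onplane(c,uv,z,state=None):
    o,d=world_ray(c,uv,state)
    return o+d*((z-o[2])/d[:,2])[:,None]
def proj(c,P,state):
    P=np.asarray(P,float).reshape(-1,3)
    T=np.eye(4);K=c["camera_matrix"]
    if "mount" in c:
        T[:3,:3]=R.from_quat(state["eef_rot"]).as_matrix();T[:3,3]=state["tcp_pos"];M=np.linalg.inv(T@c["mount"])
        p=P@M[:3,:3].T+M[:3,3]; th=np.arctan2(np.hypot(p[:,0],p[:,1]),p[:,2]); a=np.arctan2(p[:,1],p[:,0])
        return np.c_[np.cos(a)*th,np.sin(a)*th]*K[0,0]+[K[0,2],K[1,2]]
    M=np.linalg.inv(c["world_from_camera"]);p=P@M[:3,:3].T+M[:3,3]
    return p[:,:2]/p[:,2:]*K[0,0]+[K[0,2],K[1,2]]
def snap(n,name):
    s=ctrl.observe(); c=optics.camera(n); cv2.imwrite(f"pics/{name}.png",c["frame"][:,:,::-1]); return c,s
E
python3 - <<'E'
from h import *
c,s=snap("top","top1")
im=c["frame"].astype(int); hsv=cv2.cvtColor(c["frame"],cv2.COLOR_RGB2HSV)
big=cv2.resize(c["frame"][160:310,160:500],None,fx=2.3,fy=2.3,interpolation=cv2.INTER_CUBIC)
cv2.imwrite("pics/top1c.png",big[:,:,::-1])
def rect(mask,z,name,n=5,amin=30):
    k,_=cv2.findContours(mask.astype(np.uint8),cv2.RETR_EXTERNAL,cv2.CHAIN_APPROX_NONE)
    for q in k:
        if cv2.contourArea(q)<amin: continue
        w=onplane(c,q[:,0,:],z)[:,:2].astype(np.float32)
        r=cv2.minAreaRect(w); print(name,cv2.boundingRect(q),np.round(r[0],1),np.round(r[1],1),round(r[2],1))
orange=(hsv[...,0]<20)&(hsv[...,1]>150)&(hsv[...,2]>60); orange[:170]=0;orange[250:]=0;orange[:,420:]=0
rect(orange,24,"orange")
dark=(im.max(2)<95)&(np.ptp(im,axis=2)<25); dark[:250]=0;dark[275:]=0;dark[:,370:]=0; dark[:,:270]=0
rect(dark,34,"case")
dk=(im.max(2)<60); dk[:172]=0;dk[252:]=0;dk[:,410:]=0;dk[:,228:]; dk[:,:228]=0
rect(dk,8,"board",amin=2000)
E
```

```text
orange (312, 210, 18, 12) [596.8 -13.6] [31.5 53.5] 10.2
orange (280, 210, 17, 12) [596.9  87.8] [30.8 52.4] 8.2
orange (344, 207, 18, 10) [ 610.4 -114.2] [29.4 53.4] 0.3
orange (246, 202, 17, 11) [624.4 195.1] [53.1 31.1] 86.6
orange (374, 198, 17, 10) [ 640.4 -207.3] [29.7 51.1] 0.3
case (282, 260, 37, 15) [428.6  48.8] [ 29.9 111.3] 14.5
case (328, 255, 39, 16) [446.1 -95.1] [ 32.2 114.6] 9.1
board (236, 178, 163, 68) [616.3   0.7] [206.  506.7] 2.7
```

View pics/top1c.png

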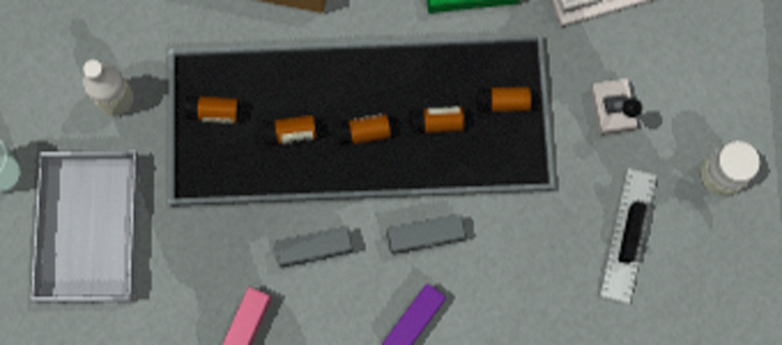

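apply_moves(increments=[[[0, 0, 0.12], [1.5, 4, 0.8], -1], [[0, 0, 0.12], [1.5, 4, 0.8], -1], [[0, 0, 0.12], [1.5, 4, 0.8], -1], [[0, 0, 0.12], [1.5, 4, 0.8], -1], [[0, 0, 0.12], [1.5, 4, 0.8], -1], [[0, 0, 0.12], [1.5, 4, 0.8], -1], [[0, 0, 0.12], [1.5, 4, 0.8], -1], [[0, 0, 0.12], [1.5, 4, 0.8], -1]])

```text
t: 1.0
tcp_pos: [368.5, -224.5, 320.6]
eef_rot: [0.768, 0.641, 0.0, 0.0]
ft_force: [0.5, 0.4, -0.0]
width: 85.3
```

apply_moves(increments=[[[0, 0, 0.11], [1.5, 4, 0], -1], [[0, 0, 0.11], [1.5, 4, 0], -1], [[0, 0, 0.11], [1.5, 4, 0], -1], [[0, 0, 0], [1.5, 4, 0], -1], [[0, 0, 0], [1.5, 3, 0], -1], [[0, 0, 0], [0, 0, 0], -1], [[0, 0, 0], [0, 0, 0], -1]])

```text
t: 1.7
tcp_pos: [443.3, -35.8, 320.0]
eef_rot: [0.653, 0.757, -0.0, -0.0]
ft_force: [-1.2, -0.5, -0.0]
width: 85.4
```

```bash
cat > look.py <<'E'
import sys
from h import *
n=sys.argv[1];name=sys.argv[2]
c,s=snap(n,name); print(s["t"],s["tcp_pos"].round(1),R.from_quat(s["eef_rot"]).as_matrix()[:,:2].round(3).tolist(),s["ft_force"].round(1),round(s["width"],1))
E
python3 look.py wrist w1
```

```text
1.7 [443.3 -35.8 320. ] [[-0.147, 0.989], [0.989, 0.147], [-0.0, -0.001]] [-1.2 -0.5 -0. ] 85.4
```

View pics/w1.png

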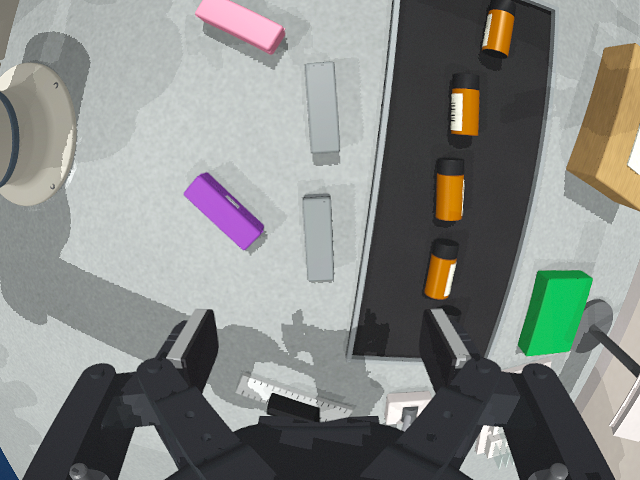

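```bash
cat >> h.py <<'E'
import pickle
_snap=snap
def snap(n,name):
    c,s=_snap(n,name); pickle.dump((c,s),open(f"pics/{name}.pkl","wb")); return c,s
def load(name): return pickle.load(open(f"pics/{name}.pkl","rb"))
E
python3 look.py wrist w2
python3 - <<'E'
from h import *
c,s=load("w2"); im=c["frame"]
cv2.imwrite("pics/w2c.png",cv2.resize(im[40:300,280:500],None,fx=2.3,fy=2.3,interpolation=cv2.INTER_CUBIC)[:,:,::-1])
g=im.astype(int); print(im[100,320],im[240,318],im[100,360],im[155,325],im[150,345])
for nm,q in [("A",[(305,62),(333,62),(340,150),(313,153)]),("B",[(304,197),(330,195),(333,280),(307,282)])]:
    w=onplane(c,q,34,s)[:,:2]; print(nm,w.round(1).tolist(),w.mean(0),cv2.minAreaRect(w.astype(np.float32)))
w=onplane(c,[(397,0),(373,180),(349,357)],18,s)[:,:2];print(w, np.degrees(np.arctan2(-(w[0]-w[2])[0],(w[0]-w[2])[1])))
E
```

```text
1.75 [443.2 -36.6 320.1] [[-0.146, 0.989], [0.989, 0.146], [-0.0, -0.001]] [-1.   0.9 -0.4] 85.3
[178 185 186] [169 176 176] [186 191 189] [141 146 145] [195 201 200]
A [[408.6, 105.8], [438.0, 110.2], [459.8, 16.0], [431.4, 8.5]] [434.43621601  60.12660983] ((434.4010925292969, 60.511505126953125), (29.571842193603516, 100.01509094238281), 13.154033660888672)
B [[428.5, -41.4], [456.6, -35.0], [476.1, -135.8], [445.8, -142.9]] [451.73402629 -88.75353067] ((451.1934814453125, -88.92593383789062), (31.108001708984375, 103.93537139892578), 10.912247657775879)
[[ 498.59198063  201.32649917]
 [ 503.72935165  -13.06700818]
 [ 518.91317014 -256.12071003]] 2.543579641212743
```

View pics/w2c.png

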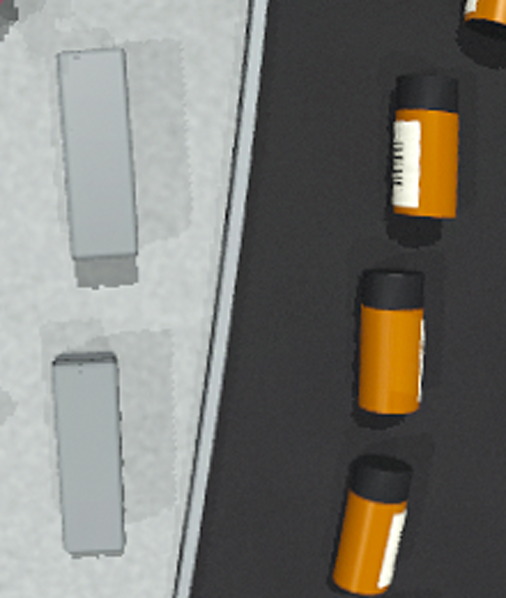

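```bash
python3 look.py top t2
python3 - <<'E'
from h import *
c,s=load("t2"); im=c["frame"]
cv2.imwrite("pics/t2c.png",cv2.resize(im[210:310,150:250],None,fx=6,fy=6,interpolation=cv2.INTER_CUBIC)[:,:,::-1])
cv2.imwrite("pics/t2d.png",cv2.resize(im[180:300,400:500],None,fx=5,fy=5,interpolation=cv2.INTER_CUBIC)[:,:,::-1])
E
```

```text
1.8 [443.1 -37.  320.3] [[-0.145, 0.989], [0.989, 0.145], [-0.0, -0.0]] [-0.3  0.1 -0.3] 85.7
```

View pics/t2c.png

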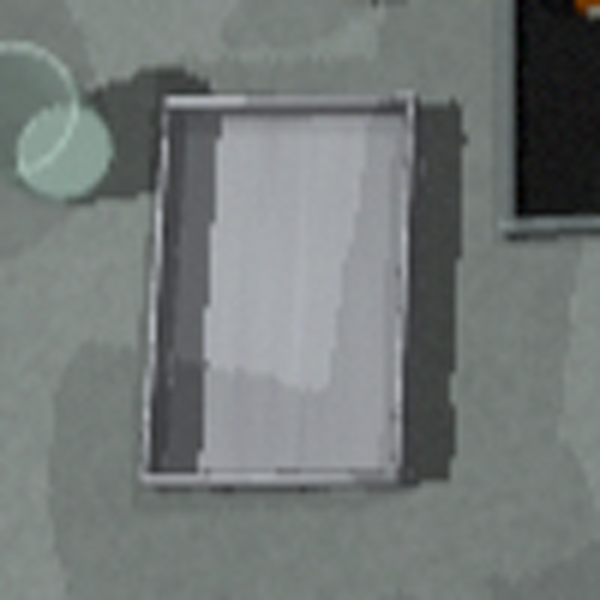

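View pics/t2d.png

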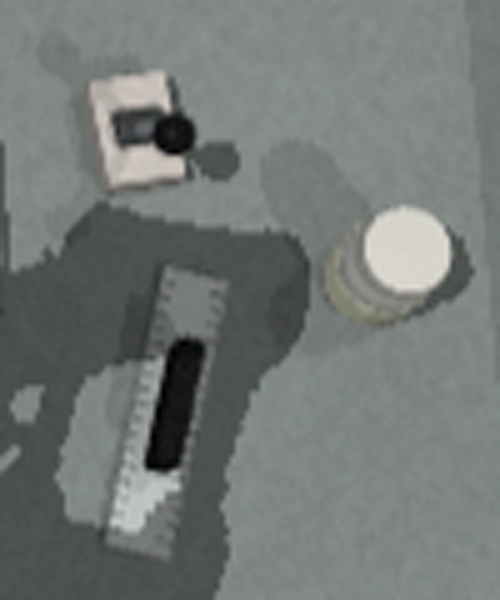

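Run:
```python
from h import *
c,s=load("t2")
def P(q,sc,off,z): return onplane(c,np.array(q)/sc+off,z)[:,:2]
w=P([(165,98),(414,95),(408,483),(142,484)],6,(150,210),35); print("tray",w.round(0).tolist(),w.mean(0),cv2.minAreaRect(w.astype(np.float32)))
w=P([(165,268),(228,280),(172,558),(106,542)],5,(400,180),8); print("scale",w.round(0).tolist(),w.mean(0),cv2.minAreaRect(w.astype(np.float32)))
w=P([(190,340),(160,468)],5,(400,180),44); print("bar",w.mean(0))
w=P([(90,80),(165,70),(187,178),(107,190)],5,(400,180),25); print("lamp",w.mean(0),cv2.minAreaRect(w.astype(np.float32)))
print("ball",P([(175,132)],5,(400,180),92))
print("wash",P([(408,250)],5,(400,180),80))
```

```text
tray [[556.0, 428.0], [559.0, 300.0], [358.0, 292.0], [357.0, 424.0]] [457.72518279 360.75406838] ((457.4888916015625, 359.6330261230469), (200.37030029296875, 132.66810607910156), 0.9868769645690918)
scale [[544.0, -367.0], [537.0, -406.0], [362.0, -362.0], [372.0, -322.0]] [ 453.6772372  -363.98677011] ((454.18096923828125, -363.80926513671875), (40.850528717041016, 180.42543029785156), 75.87939453125)
bar [ 450.80097959 -359.5643283 ]
lamp [ 629.74138684 -349.50913312] ((629.448486328125, -348.84368896484375), (72.5324935913086, 50.93474578857422), 8.148131370544434)
ball [[ 606.77801798 -356.07131701]]
wash [[ 537.70565877 -494.11989708]]
```

apply_moves(increments=[[[0, 0, 0.08], [-0.5, 4.5, -3], 0], [[0, 0, 0], [-0.4, 4.5, -4], 0], [[0, 0, 0], [0, 0.7, -5], 0], [[0, 0, 0], [0, 0, -4], 0], [[0, 0, 0], [0, 0, -4], 0], [[0, 0, 0], [0, 0, 0], 0]], squeeze=40)

```text
t: 2.45
tcp_pos: [432.1, 48.3, 123.8]
eef_rot: [0.624, 0.782, -0.004, -0.004]
ft_force: [-1.3, -0.3, -0.2]
width: 42.5
```

```bash
python3 look.py wrist w3
```

```text
2.45 [432.1  48.3 123.8] [[-0.222, 0.975], [0.975, 0.222], [0.002, -0.011]] [-1.3 -0.3 -0.2] 42.5
```

View pics/w3.png

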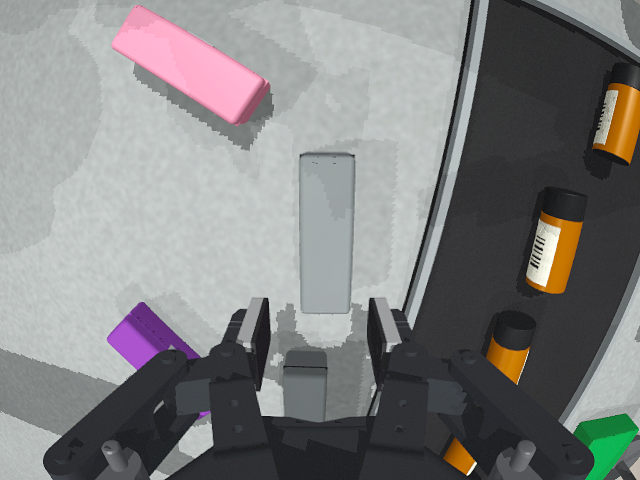

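```bash
cat > pp.py <<'E'
import sys
from h import *
# pp.py name z u,v u,v ...
c,s=load(sys.argv[1]); q=[tuple(map(float,a.split(","))) for a in sys.argv[3:]]
w=onplane(c,q,float(sys.argv[2]),s)[:,:2]; print(w.round(1).tolist(),w.mean(0).round(1))
if len(q)>2:
    r=cv2.minAreaRect(w.astype(np.float32)); print(np.round(r[0],1),np.round(r[1],1),round(r[2],1))
E
python3 pp.py w3 34 300,155 354,155 350,313 301,313
python3 -c "
from h import *
s=ctrl.observe();print(s['tcp_pos'],s['t'])"
```

```text
[[408.2, 106.2], [437.5, 113.0], [459.8, 16.7], [429.3, 9.6]] [433.7  61.4]
[433.4  61.3] [31.3 98.9] 13.0
[433.82861102  48.45074073 127.81007529] 2.5
```

apply_moves(increments=[[[0, 0, 0], [0, 1.3, -2], 0], [[0, 0, 0], [0, 0, -3], 0], [[0, 0, 0], [0, 0, -3], 0], [[0, 0, 0], [0, 0, -1.5], 0], [[0, 0, 0], [0, 0, 0], 0], [[0, 0, 0], [0, 0, 0], 0]])

```text
t: 3.1
tcp_pos: [437.2, 62.1, 37.9]
eef_rot: [0.623, 0.782, 0.001, 0.001]
ft_force: [0.8, 1.1, 1.4]
width: 42.9
```

apply_moves(increments=[[[0, 0, 0], [0, 0, 0], 1], [[0, 0, 0], [0, 0, 0], 1], [[0, 0, 0], [0, 0, 0], 1], [[0, 0, 0], [0, 0, 0], 1], [[0, 0, 0], [0, 0, 0], 1]])

```text
t: 3.6
tcp_pos: [437.3, 62.3, 38.1]
eef_rot: [0.623, 0.782, 0.002, 0.002]
ft_force: [0.2, -0.7, 7.2]
width: 31.2
```

apply_moves(increments=[[[0, 0, 0], [0, 0, 2.5], 1], [[0, 0, 0], [0, 0, 4], 1], [[0, 0, -0.1], [-0.4, 4.3, 1], 1], [[0, 0, -0.1], [-0.4, 4.3, 0], 1], [[0, 0, 0], [-0.4, 4.3, 0], 1], [[0, 0, 0], [-0.4, 4.3, 0], 1], [[0, 0, 0], [-0.4, 4.3, 0], 1], [[0, 0, 0], [-0.4, 4.3, 0], 1]])

```text
t: 4.4
tcp_pos: [411.4, 322.5, 111.3]
eef_rot: [0.698, 0.716, 0.001, 0.0]
ft_force: [0.5, -0.5, -0.8]
width: 31.3
```

apply_moves(increments=[[[0, 0, 0], [0, 4, 0], 1], [[0, 0, 0], [0, 0, 0], 1], [[0, 0, 0], [0, 0, 0], 1], [[0, 0, 0], [0, 0, 0], 1]])

```text
t: 4.8
tcp_pos: [411.7, 359.9, 110.5]
eef_rot: [0.698, 0.716, 0.0, 0.0]
ft_force: [0.3, 0.1, -1.6]
width: 31.4
```

```bash
python3 look.py wrist w4
```

```text
4.8 [411.7 359.9 110.5] [[-0.026, 1.0], [1.0, 0.026], [-0.0, 0.0]] [ 0.3  0.1 -1.6] 31.4
```

View pics/w4.png

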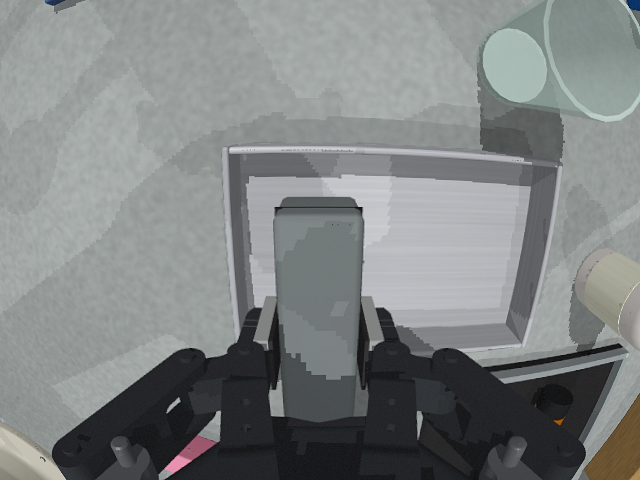

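```bash
python3 pp.py w4 35 227,150 560,164 522,346; python3 pp.py w4 106 277,210 362,210; python3 pp.py w4 72 283,198 355,198
```

```text
[[362.9, 425.3], [556.9, 428.6], [558.1, 301.5]] [492.7 385.1]
[489.1 408.4] [106.7 231.2] 57.6
[[397.3, 410.3], [426.2, 411.0]] [411.8 410.6]
[[396.3, 407.3], [427.2, 408.1]] [411.8 407.7]
```

apply_moves(increments=[[[0, 0, 0], [0, 0.3, -3], 1], [[0, 0, 0], [0, 0, -2], 1], [[0, 0, 0], [0, 0, -1], 1], [[0, 0, 0], [0, 0, -0.5], 1], [[0, 0, 0], [0, 0, 0], 1], [[0, 0, 0], [0, 0, 0], 1]])

```text
t: 5.45
tcp_pos: [412.1, 363.6, 46.3]
eef_rot: [0.698, 0.716, 0.001, 0.0]
ft_force: [-0.1, 0.5, -0.6]
width: 31.5
```

apply_moves(increments=[[[0, 0, 0], [0, 0, 0], 0], [[0, 0, 0], [0, 0, 0], 0], [[0, 0, 0], [0, 0, 0], 0], [[0, 0, 0], [0, 0, 3], 0], [[0, 0, 0], [0, 0, 4], 0], [[0, 0, 0], [0, 0, 4], 0], [[0, 0, 0], [0, 0, 4], 0], [[0, 0, 0], [0, -4, 3], 0]])

```text
t: 6.25
tcp_pos: [411.3, 325.7, 227.7]
eef_rot: [0.696, 0.718, 0.002, -0.0]
ft_force: [0.9, -0.7, 0.1]
width: 42.7
```

apply_moves(increments=[[[0, 0, 0], [0, -5, 0], 0], [[0, 0, 0], [0, -5, 0], 0], [[0, 0, 0], [0.6, -4.9, 0], 0], [[0, 0, 0], [0.6, -4.9, 0], 0], [[0, 0, 0.09], [0.6, -4.9, 0], 0], [[0, 0, 0.08], [0.6, -4.9, 0], 0], [[0, 0, 0], [0.6, -4.9, 0], 0], [[0, 0, 0], [0.6, -2, 0], 0]])

```text
t: 7.05
tcp_pos: [447.3, -45.2, 225.5]
eef_rot: [0.636, 0.772, -0.0, 0.001]
ft_force: [0.5, 0.9, -0.0]
width: 42.8
```

```bash
python3 look.py wrist w5; python3 look.py top t5
```

```text
7.05 [447.3 -45.2 225.5] [[-0.191, 0.982], [0.982, 0.191], [-0.002, 0.001]] [ 0.5  0.9 -0. ] 42.8
7.1 [447.9 -46.3 225.1] [[-0.19, 0.982], [0.982, 0.19], [-0.003, 0.0]] [-1.3 -1.4 -0. ] 42.8
```

View pics/w5.png

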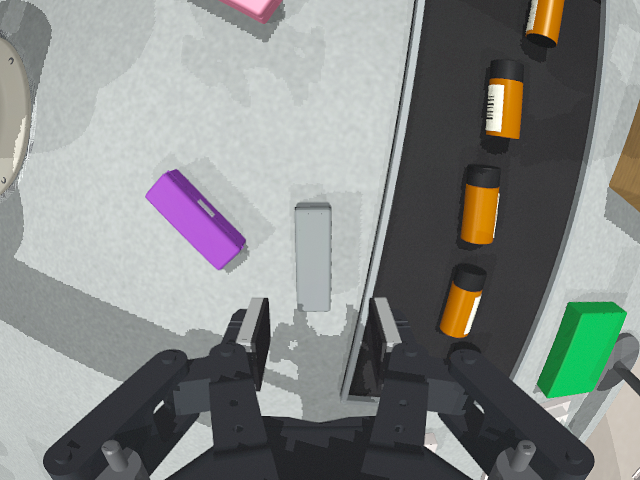

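View pics/t5.png

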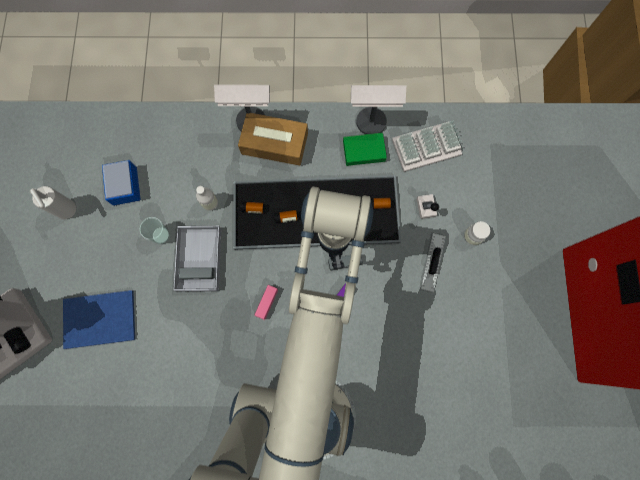

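```bash
python3 pp.py w5 34 296,207 330,207 330,310 298,310
```

```text
[[427.9, -41.0], [456.4, -35.5], [476.5, -133.0], [446.7, -138.8]] [451.9 -87.1]
[452.1 -87. ] [30.3 99.6] 11.1
```

apply_moves(increments=[[[0, 0, 0], [0.3, -4, -2.5], 0], [[0, 0, 0], [0, 0, -5], 0], [[0, 0, 0], [0, 0, -5], 0], [[0, 0, 0], [0, 0, -3.5], 0], [[0, 0, 0], [0, 0, -2], 0], [[0, 0, 0], [0, 0, -1], 0], [[0, 0, 0], [0, 0, 0], 0], [[0, 0, 0], [0, 0, 0], 0]])

```text
t: 7.95
tcp_pos: [451.3, -81.3, 36.5]
eef_rot: [0.634, 0.773, 0.001, 0.001]
ft_force: [0.2, 1.3, -0.0]
width: 43.1
```

apply_moves(increments=[[[0, 0, 0], [0, 0, 0], 1], [[0, 0, 0], [0, 0, 0], 1], [[0, 0, 0], [0, 0, 0], 1], [[0, 0, 0], [0, 0, 0], 1], [[0, 0, 0], [0, 0, 3], 1], [[0, 0, 0], [0, 0, 4], 1]])

```text
t: 8.55
tcp_pos: [448.9, -81.2, 103.5]
eef_rot: [0.635, 0.773, -0.001, -0.002]
ft_force: [1.1, -0.3, -1.8]
width: 31.5
```

apply_moves(increments=[[[0, 0, 0], [0.3, 4.8, 0.5], 1], [[0, 0, -0.085], [0.3, 4.9, 0], 1], [[0, 0, -0.08], [0.3, 4.9, 0], 1], [[0, 0, 0], [0.7, 4.9, 0], 1], [[0, 0, 0], [0.7, 4.9, 0], 1], [[0, 0, 0], [0.7, 4.9, 0], 1], [[0, 0, 0], [0.7, 4.9, 0], 1], [[0, 0, 0], [0.7, 4.9, 0], 1]])

```text
t: 9.35
tcp_pos: [494.4, 311.6, 110.1]
eef_rot: [0.696, 0.718, 0.0, 0.0]
ft_force: [1.0, -0.0, -1.0]
width: 31.2
```

apply_moves(increments=[[[0, 0, 0], [0.7, 4.6, 0], 1], [[0, 0, 0], [0, 1.2, 0], 1], [[0, 0, 0], [0, 0, 0], 1], [[0, 0, 0], [0, 0, 0], 1]])

```text
t: 9.75
tcp_pos: [501.4, 366.6, 109.7]
eef_rot: [0.696, 0.718, -0.001, 0.0]
ft_force: [-0.3, -1.0, -2.4]
width: 31.3
```

```bash
python3 look.py wrist w6
```

```text
9.75 [501.4 366.6 109.7] [[-0.031, 1.0], [1.0, 0.031], [-0.001, -0.001]] [-0.3 -1.  -2.4] 31.3
```

View pics/w6.png

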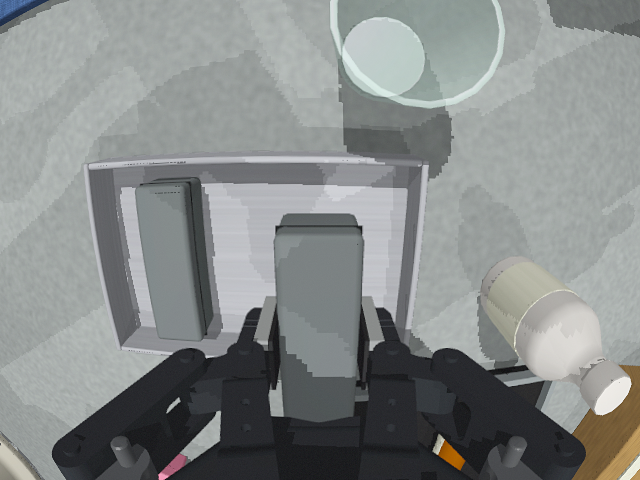

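```bash
python3 pp.py w6 107 277,233 362,233; python3 pp.py w6 35 427,163 87,164 123,350
```

```text
[[486.9, 409.3], [515.9, 410.2]] [501.4 409.7]
[[558.2, 428.4], [363.2, 426.8], [367.2, 298.1]] [429.5 384.5]
[462.7 365.6] [195.  128.7] 1.8
```

Case centre y≈360, tray y centre≈363. Good; lower.

apply_moves(increments=[[[0, 0, 0], [0, 0.3, -3], 1], [[0, 0, 0], [0, 0, -2], 1], [[0, 0, 0], [0, 0, -1], 1], [[0, 0, 0], [0, 0, -0.6], 1], [[0, 0, 0], [0, 0, 0], 1], [[0, 0, 0], [0, 0, 0], 1], [[0, 0, 0], [0, 0, 0], 0], [[0, 0, 0], [0, 0, 0], 0]])

```text
t: 10.6
tcp_pos: [502.1, 370.9, 45.5]
eef_rot: [0.696, 0.718, 0.001, 0.0]
ft_force: [-0.0, -0.1, 0.6]
width: 42.6
```

apply_moves(increments=[[[0, 0, 0], [0, 0, 0], 0], [[0, 0, 0], [0, 0, 3], 0], [[0, 0, 0], [0, 0, 4], 0], [[0, 0, 0], [0, -1, 4], 0], [[0, 0, 0], [0, -3, 4], 0], [[0, 0, 0], [0, -4, 2], 0], [[0, 0, 0], [1, -4.8, 0], 0], [[0, 0, 0], [1, -4.8, 0], 0]])

```text
t: 11.4
tcp_pos: [521.8, 193.4, 216.1]
eef_rot: [0.695, 0.719, 0.002, 0.001]
ft_force: [0.9, -0.2, -0.8]
width: 42.9
```

apply_moves(increments=[[[0, 0, 0], [1, -4.8, 0], 0], [[0, 0, 0], [1, -4.8, 0], 0], [[0, 0, 0], [1, -4.8, 0], 0], [[0, 0, 0], [1, -4.8, 0], 0], [[0, 0, 0], [0, 0, 0], 0], [[0, 0, 0], [0, 0, 0], 0]])

```text
t: 12.0
tcp_pos: [561.5, 1.4, 214.2]
eef_rot: [0.697, 0.717, 0.0, -0.0]
ft_force: [0.3, 0.3, -0.2]
width: 42.1
```

```bash
python3 look.py wrist w7; python3 look.py scene s7
```

```text
12.0 [561.5   1.4 214.2] [[-0.028, 1.0], [1.0, 0.028], [0.0, 0.0]] [ 0.3  0.3 -0.2] 42.1
12.05 [561.5   2.6 214.2] [[-0.03, 1.0], [1.0, 0.03], [0.001, 0.0]] [-0.3  0.4 -0.4] 42.5
```

View pics/w7.png

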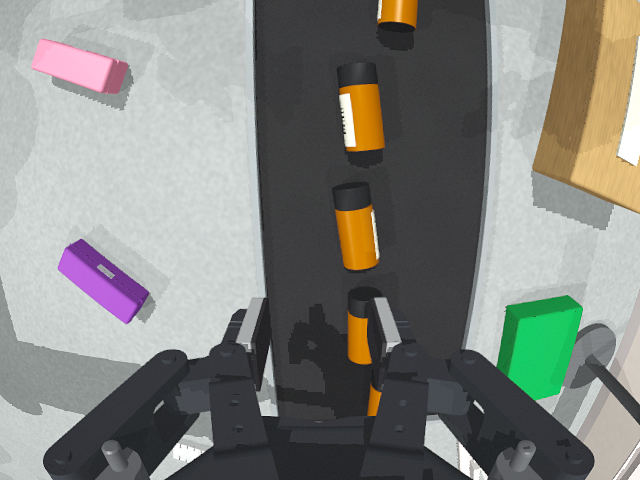

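View pics/s7.png

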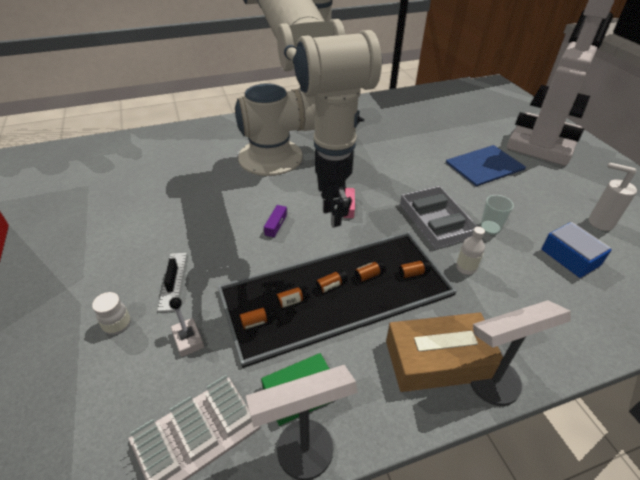

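apply_moves(increments=[[[0, 0, 0], [2.5, 4, 0], 0], [[0, 0, 0], [2.5, 3, 0], 0], [[0, 0, 0], [0, 0, 0], 0], [[0, 0, 0], [0, 0, 0], 0]])

```text
t: 12.5
tcp_pos: [611.2, 74.8, 213.4]
eef_rot: [0.695, 0.719, -0.0, -0.0]
ft_force: [-0.8, -0.0, -0.5]
width: 42.6
```

```bash
cat > bot.py <<'E'
import sys
from h import *
# bot.py view name : find bottles, report axis, label angle (positive: label leans to +x(perp))
v,name=sys.argv[1:3]
if len(sys.argv)<4: snap(v,name)
c,s=load(name); im=c["frame"]; hsv=cv2.cvtColor(im,cv2.COLOR_RGB2HSV).astype(int); g=im.astype(int)
O=(hsv[...,0]<=22)&(hsv[...,1]>170)&(hsv[...,2]>60)
W=(hsv[...,1]<60)&(hsv[...,2]>130)
k=np.ones((5,5),np.uint8)
# restrict to the board
yaw=0.047
H,Wd=O.shape
uv=np.stack(np.meshgrid(np.arange(Wd),np.arange(H)),-1).reshape(-1,2)
P=onplane(c,uv,24,s); bx=(P[:,0]-616)*np.cos(yaw)+P[:,1]*np.sin(yaw); by=-(P[:,0]-616)*np.sin(yaw)+P[:,1]*np.cos(yaw)
on=((abs(bx)<92)&(abs(by)<258)).reshape(H,Wd)
print("t",s["t"],"tcp",s["tcp_pos"].round(1))
M=((O|W)&on)
M=cv2.morphologyEx(M.astype(np.uint8),cv2.MORPH_CLOSE,np.ones((5,5),np.uint8))
n,lab,st,_=cv2.connectedComponentsWithStats(M)
for i in range(1,n):
    m=lab==i
    if (m&O).sum()<60: continue
    vs,us=np.nonzero(m); w=onplane(c,np.c_[us,vs],24,s)[:,:2]
    cnt,_=cv2.findContours(m.astype(np.uint8),cv2.RETR_EXTERNAL,cv2.CHAIN_APPROX_NONE)
    cw=onplane(c,max(cnt,key=len)[:,0,:],24,s)[:,:2]
    r=cv2.minAreaRect(cw.astype(np.float32)); ctr=np.array(r[0]); a=np.radians(r[2])
    # long axis yaw
    if r[1][0]>r[1][1]: a=a+np.pi/2
    a=(a+np.pi/2)%np.pi-np.pi/2   # direction of the perpendicular (short) from x
    L=max(r[1])
    ax=np.array([-np.sin(a),np.cos(a)]); pe=np.array([np.cos(a),np.sin(a)])
    # body 52 mm long excluding cap: body centre is 9 mm -y of origin (cap at +y)
    us2,vs2=None,None
    wm=W&m; out=""
    if wm.sum()>8:
        vv,uu=np.nonzero(wm); o,d=world_ray(c,np.c_[uu,vv],s)
        ox=np.dot(o[:2]-ctr,pe); oz=o[2]-24; dx=d[:,:2]@pe; dz=d[:,2]
        A=dx**2+dz**2;B=ox*dx+oz*dz;C=ox**2+oz**2-256
        t=(-B-np.sqrt(np.maximum(B*B-A*C,0)))/A
        th=np.degrees(np.arctan2(ox+t*dx,oz+t*dz))
        lo,hi=np.percentile(th,[4,96]); view=np.degrees(np.arctan2(ox,oz))
        out=f"white {wm.sum()} th {lo:.0f}..{hi:.0f}  viewdir {view:.0f} visible {view-85:.0f}..{view+85:.0f}"
    print("px",st[i][:4].tolist(),"ctr",ctr.round(1),"size",np.round(r[1],1),"yaw",round(np.degrees(a),1),out)
E
python3 bot.py wrist b1
```

```text
t 12.5 tcp [611.2  74.8 213.4]
px [315, 42, 46, 69] ctr [623.2 194.9] size [55.6 33.1] yaw -3.6 white 128 th -89..-65  viewdir -2 visible -87..83
px [277, 170, 45, 68] ctr [595.6  84.3] size [33.1 57.1] yaw 8.9 white 367 th -81..-33  viewdir 5 visible -80..90
px [277, 281, 43, 60] ctr [597.9 -18.8] size [33.3 62.3] yaw 10.9 white 173 th 57..95  viewdir 8 visible -77..93
px [295, 373, 32, 44] ctr [ 610.9 -123.6] size [32.3 64.8] yaw 3.3 white 283 th 18..74  viewdir 3 visible -82..88
```

View pics/b1.png

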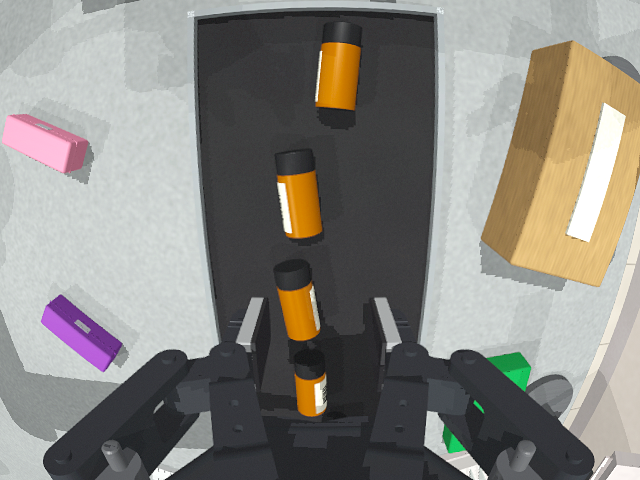

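apply_moves(increments=[[[0, 0, 0.125], [-1.7, 1.8, -4], 0], [[0, 0, 0], [0, 0, -5], 0], [[0, 0, 0], [0, 0, -4], 0], [[0, 0, 0], [0, 0, 0], 0], [[0, 0, 0], [0, 0, 0], 0]])

```text
t: 13.05
tcp_pos: [594.1, 90.2, 85.0]
eef_rot: [0.65, 0.76, -0.0, -0.0]
ft_force: [-0.0, -0.4, 1.1]
width: 42.6
```

```bash
python3 bot.py wrist b2
```

```text
t 13.05 tcp [594.1  90.2  85. ]
px [367, 28, 87, 122] ctr [623.6 195.7] size [57.4 33.8] yaw -3.2 white 483 th -97..-69  viewdir -12 visible -97..73
px [287, 239, 64, 104] ctr [596.2  81.2] size [32.7 62.1] yaw 8.7 white 931 th -78..-34  viewdir -0 visible -85..85
px [269, 389, 53, 33] ctr [594.6  -2.6] size [32.7 29.5] yaw -78.9 white 98 th -59..-9  viewdir -44 visible -129..41
```

View pics/b2.png

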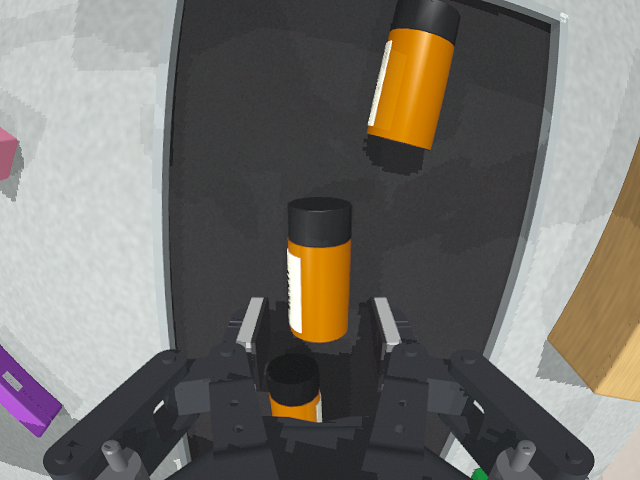

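apply_moves(increments=[[[0, 0, 0], [0, 0, -2.5], 0], [[0, 0, 0], [0, 0, -2], 0], [[0, 0, 0], [0, 0, 0], 0], [[0, 0, 0], [0.4, 0.06, 0], 0], [[0, 0, 0], [0.4, 0.06, 0], 0], [[0, 0, 0], [0.4, 0.06, 0], 0], [[0, 0, 0], [0.4, 0.06, 0], 0], [[0, 0, 0], [0.2, 0.03, 0], 0]])

```text
t: 13.9
tcp_pos: [613.2, 93.3, 39.6]
eef_rot: [0.65, 0.76, 0.0, 0.0]
ft_force: [-0.5, 0.5, 0.9]
width: 42.6
```

apply_moves(increments=[[[0, 0, 0], [0, 0, 0], 0], [[0, 0, 0], [0, 0, 0], 0], [[0, 0, 0], [0, 0, 2], 0], [[0, 0, 0], [0, 0, 2.6], 0], [[0, 0, 0], [0, 0, 0], 0], [[0, 0, 0], [0, 0, 0], 0]])

```text
t: 14.5
tcp_pos: [612.8, 93.2, 85.7]
eef_rot: [0.65, 0.76, 0.001, 0.001]
ft_force: [0.8, 0.4, -0.7]
width: 42.6
```

```bash
python3 bot.py wrist b3
```

```text
t 14.5 tcp [612.8  93.2  85.7]
px [327, 26, 89, 123] ctr [623.4 195.2] size [57.4 33. ] yaw -3.3 white 380 th -92..-67  viewdir -7 visible -92..78
px [281, 237, 64, 105] ctr [612.2  84.2] size [32.8 62.6] yaw 9.3 white 3071 th -68..23  viewdir 1 visible -84..86
px [259, 387, 34, 30] ctr [599.6   0.9] size [21.5 26.4] yaw 11.0 white 109 th 33..49  viewdir 11 visible -74..96
```

View pics/b3.png

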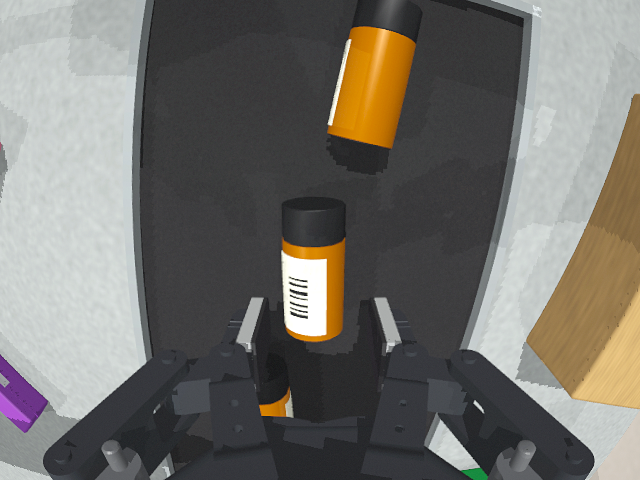

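apply_moves(increments=[[[0, 0, 0], [0, 0, -2.5], 0], [[0, 0, 0], [0, 0, -2.1], 0], [[0, 0, 0], [0.3, 0.05, 0], 0], [[0, 0, 0], [0.2, 0.03, 0], 0], [[0, 0, 0], [0.2, 0.03, 0], 0], [[0, 0, 0], [0.2, 0.03, 0], 0], [[0, 0, 0], [0.1, 0.02, 0], 0], [[0, 0, 0], [0, 0, 0], 0]])

```text
t: 15.35
tcp_pos: [622.9, 94.8, 39.7]
eef_rot: [0.65, 0.76, 0.0, 0.0]
ft_force: [0.1, 0.1, -0.7]
width: 43.0
```

apply_moves(increments=[[[0, 0, 0], [0, 0, 2], 0], [[0, 0, 0], [0, 0, 2.6], 0], [[0, 0, 0], [0, 0, 0], 0], [[0, 0, 0], [0, 0, 0], 0]])

```text
t: 15.75
tcp_pos: [623.0, 94.8, 86.0]
eef_rot: [0.65, 0.76, 0.001, 0.001]
ft_force: [-0.0, 0.4, 0.7]
width: 42.4
```

```bash
python3 bot.py wrist b4
```

```text
t 15.75 tcp [623.   94.8  86. ]
px [306, 26, 88, 122] ctr [623.3 195.1] size [57.6 33.1] yaw -3.2 white 322 th -88..-66  viewdir -3 visible -88..82
px [285, 238, 62, 103] ctr [623.8  86.1] size [32.2 61.5] yaw 8.9 white 3419 th -36..59  viewdir 0 visible -85..85
px [259, 386, 19, 30] ctr [604.8   2.1] size [11.2 26.8] yaw 9.7 white 119 th 14..29  viewdir 11 visible -74..96
```

apply_moves(increments=[[[0, 0, 0], [0, 0, -2.5], 0], [[0, 0, 0], [0, 0, -2.1], 0], [[0, 0, 0], [-0.3, -0.05, 0], 0], [[0, 0, 0], [-0.2, -0.03, 0], 0], [[0, 0, 0], [-0.15, -0.02, 0], 0], [[0, 0, 0], [-0.15, -0.02, 0], 0], [[0, 0, 0], [-0.1, -0.01, 0], 0], [[0, 0, 0], [0, 0, 0], 0]])

```text
t: 16.6
tcp_pos: [613.7, 93.5, 39.8]
eef_rot: [0.65, 0.76, 0.0, 0.0]
ft_force: [-0.3, -0.3, 0.0]
width: 42.6
```

apply_moves(increments=[[[0, 0, 0], [0, 0, 2], 0], [[0, 0, 0], [0, 0, 2.6], 0], [[0, 0, 0], [0, 0, 0], 0], [[0, 0, 0], [0, 0, 0], 0]])

```text
t: 17.0
tcp_pos: [614.1, 93.5, 86.0]
eef_rot: [0.65, 0.76, 0.001, 0.001]
ft_force: [0.1, -0.5, -0.2]
width: 42.6
```

```bash
python3 bot.py wrist b5
```

```text
t 17.0 tcp [614.1  93.5  86. ]
px [324, 27, 89, 122] ctr [623.5 195.2] size [57.5 33. ] yaw -3.5 white 368 th -91..-67  viewdir -6 visible -91..79
px [271, 237, 64, 104] ctr [608.2  84. ] size [32.9 62.2] yaw 8.8 white 2433 th -68..8  viewdir 2 visible -83..87
px [259, 387, 32, 30] ctr [600.3   0.9] size [20.2 26.5] yaw 10.7 white 110 th 31..46  viewdir 11 visible -74..96
```

View pics/b5.png

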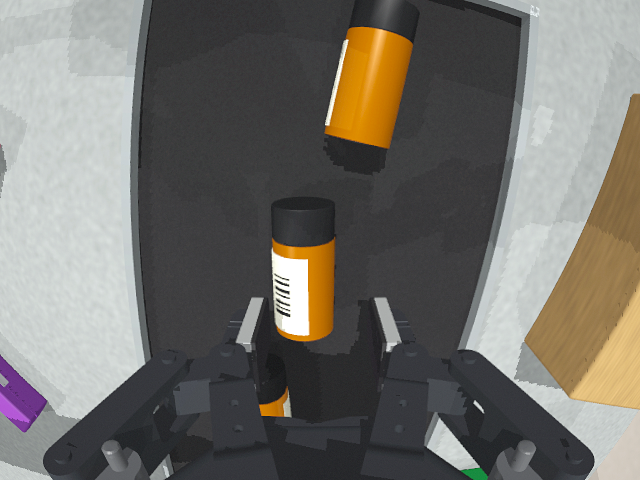

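apply_moves(increments=[[[0, 0, 0], [-0.7, -0.1, -1], 0], [[0, 0, 0], [0, 0, -2], 0], [[0, 0, 0], [0, 0, -1.6], 0], [[0, 0, 0], [0, 0, 0], 0.1], [[0, 0, 0], [0, 0, 0], 0.18], [[0, 0, 0], [0, 0, 0], 0.18], [[0, 0, 0], [0, 0, 0], 0.18], [[0, 0, 0], [0, 0, 0], 0.18]])

```text
t: 17.85
tcp_pos: [607.0, 92.5, 40.0]
eef_rot: [0.65, 0.76, 0.001, 0.001]
ft_force: [0.1, 0.3, 0.1]
width: 35.0
```

```bash
python3 bot.py wrist b6
```

```text
t 17.85 tcp [607.   92.5  40. ]
px [347, 0, 116, 159] ctr [623.8 196.7] size [60.3 33.6] yaw -3.3 white 746 th -95..-70  viewdir -11 visible -96..74
px [280, 275, 109, 126] ctr [616.9  82.5] size [45.5 65.6] yaw 9.6 white 4681 th -85..80  viewdir -3 visible -88..82
```

View pics/b6.png

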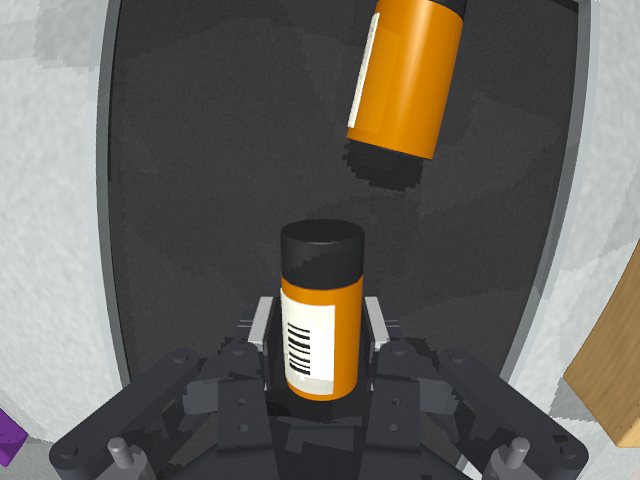

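apply_moves(increments=[[[0, 0, 0], [0.2, 0.03, 0], 0.18], [[0, 0, 0], [0.2, 0.03, 0], 0.18], [[0, 0, 0], [0.2, 0.03, 0], 0.18], [[0, 0, 0], [0.15, 0.03, 0], 0.18], [[0, 0, 0], [0.1, 0.02, 0], 0.18], [[0, 0, 0], [0.05, 0, 0], 0.18], [[0, 0, 0], [0, 0, 0], 0.18], [[0, 0, 0], [0, 0, 0], 0.18]])

```text
t: 18.7
tcp_pos: [615.4, 93.9, 39.0]
eef_rot: [0.65, 0.76, -0.0, -0.0]
ft_force: [-0.4, -0.3, -0.5]
width: 35.0
```

```bash
python3 - <<'E'
import re
t=open('bot.py').read()
t=t.replace("# restrict to the board","""# exclude the gripper's own pixels (below/beside the pads)
""")
t=t.replace('on=((abs(bx)<92)&(abs(by)<258)).reshape(H,Wd)','''on=((abs(bx)<92)&(abs(by)<258)).reshape(H,Wd)
if v=="wrist":
    w0=s["width"]; half=int(1.55*w0)+0
    vv0=np.arange(H)[:,None]; uu0=np.arange(Wd)[None,:]
    on&=~((vv0>292)&((uu0<319-half+4)|(uu0>319+half-4)))''')
open('bot.py','w').write(t)
E
python3 bot.py wrist b7
```

```text
t 18.7 tcp [615.4  93.9  39. ]
px [323, 0, 119, 159] ctr [623.6 196.3] size [59.9 33.2] yaw -3.3 white 636 th -91..-68  viewdir -8 visible -93..77
px [269, 276, 88, 127] ctr [615.5  82.2] size [35.  66.1] yaw 9.2 white 4988 th -51..40  viewdir 1 visible -84..86
```

View pics/b7.png

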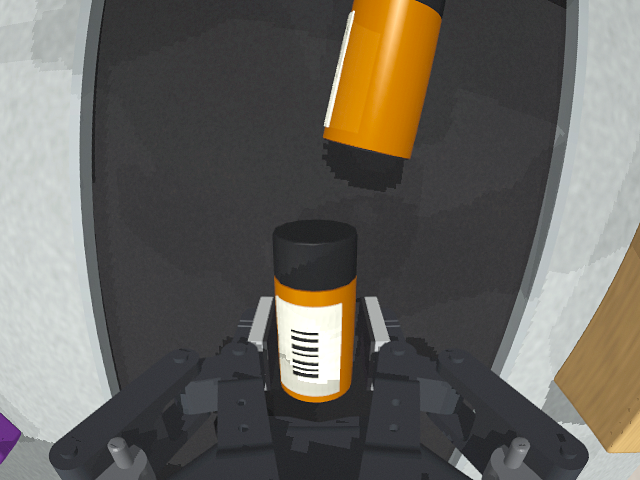

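apply_moves(increments=[[[0, 0, 0], [0.1, 0.02, 0], 0.18], [[0, 0, 0], [0.1, 0.01, 0], 0.18], [[0, 0, 0], [0, 0, 0], 0.18], [[0, 0, 0], [0, 0, 0], 0.18], [[0, 0, 0], [0, 0, 2.5], 0.18], [[0, 0, 0], [0, 0, 2.5], 0.18], [[0, 0, 0], [0, 0, 0], 0.18], [[0, 0, 0], [0, 0, 0], 0.18]])

```text
t: 19.55
tcp_pos: [617.9, 94.2, 89.6]
eef_rot: [0.65, 0.76, 0.001, 0.001]
ft_force: [-0.1, 0.3, -1.1]
width: 34.7
```

```bash
python3 bot.py wrist b8
```

```text
t 19.55 tcp [617.9  94.2  89.6]
px [317, 28, 87, 120] ctr [623.4 195.1] size [57.4 32.9] yaw -3.3 white 302 th -90..-67  viewdir -5 visible -90..80
px [280, 236, 62, 102] ctr [616.2  84.9] size [32.2 61.8] yaw 8.8 white 3265 th -60..33  viewdir 1 visible -84..86
px [270, 384, 16, 33] ctr [6.062e+02 1.000e-01] size [10.3 29.8] yaw 5.9 white 132 th 8..20  viewdir 6 visible -79..91
```

apply_moves(increments=[[[0, 0, 0], [-0.1, 0, -2.5], 0.1], [[0, 0, 0], [0, 0, -2.5], 0.1], [[0, 0, 0], [0, 0, 0], 0.18], [[0, 0, 0], [0.1, 0.02, 0], 0.18], [[0, 0, 0], [0.15, 0.02, 0], 0.18], [[0, 0, 0], [0.15, 0.02, 0], 0.18], [[0, 0, 0], [0.1, 0.02, 0], 0.18], [[0, 0, 0], [0, 0, 0], 0.18]])

```text
t: 20.4
tcp_pos: [621.8, 95.0, 39.6]
eef_rot: [0.65, 0.76, 0.0, 0.0]
ft_force: [-0.1, 0.6, -0.0]
width: 35.1
```

apply_moves(increments=[[[0, 0, 0], [0, 0, 0], 0.18], [[0, 0, 0], [0, 0, 2.5], 0.18], [[0, 0, 0], [0, 0, 2.5], 0.18], [[0, 0, 0], [0, 0, 0], 0.18], [[0, 0, 0], [0, 0, 0], 0.18]])

```text
t: 20.9
tcp_pos: [621.8, 95.0, 89.7]
eef_rot: [0.65, 0.76, 0.001, 0.001]
ft_force: [0.1, -0.2, -0.3]
width: 35.2
```

```bash
python3 bot.py wrist b9
```

```text
t 20.9 tcp [621.8  95.   89.7]
px [308, 29, 87, 119] ctr [623.3 195. ] size [57.3 33. ] yaw -3.3 white 319 th -89..-66  viewdir -4 visible -89..81
px [266, 235, 63, 103] ctr [612.8  84.8] size [32.9 62.4] yaw 8.9 white 2721 th -64..24  viewdir 3 visible -82..88
px [269, 383, 12, 34] ctr [6.07e+02 4.00e-01] size [ 7.6 30.5] yaw 10.6 white 142 th 8..22  viewdir 11 visible -74..96
```

View pics/b9.png

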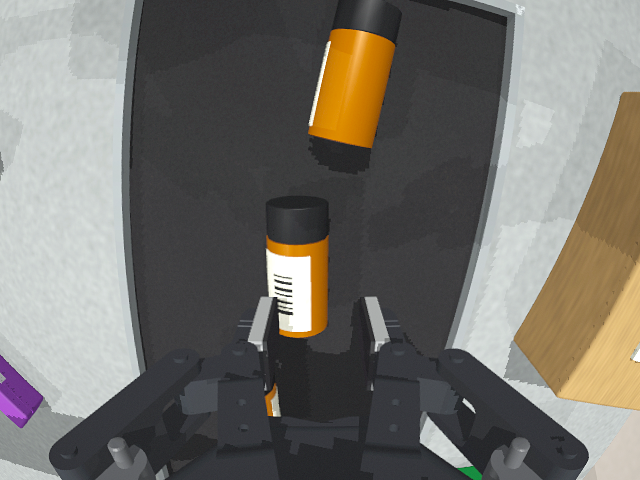

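apply_moves(increments=[[[0, 0, 0], [-0.9, -0.1, 0], 0], [[0, 0, 0], [0, 0, 0], 0], [[0, 0, 0], [0, 0, -2.5], 0], [[0, 0, 0], [0, 0, -2.5], 0], [[0, 0, 0], [0, 0, 0], 0.1], [[0, 0, 0], [0, 0, 0], 0.18], [[0, 0, 0], [0, 0, 0], 0.18]])

```text
t: 21.65
tcp_pos: [613.2, 94.0, 40.6]
eef_rot: [0.65, 0.76, 0.001, 0.001]
ft_force: [-0.2, -0.9, 0.8]
width: 35.0
```

apply_moves(increments=[[[0, 0, 0], [0.1, 0.02, 0], 0.18], [[0, 0, 0], [0.15, 0.02, 0], 0.18], [[0, 0, 0], [0.15, 0.02, 0], 0.18], [[0, 0, 0], [0.15, 0.02, 0], 0.18], [[0, 0, 0], [0.1, 0.02, 0], 0.18], [[0, 0, 0], [0, 0, 0], 0.18], [[0, 0, 0], [0, 0, 0], 0.18]])

```text
t: 22.35
tcp_pos: [618.9, 95.0, 38.9]
eef_rot: [0.65, 0.76, -0.0, -0.0]
ft_force: [-0.2, -1.1, -0.2]
width: 34.9
```

```bash
python3 bot.py wrist b10
```

```text
t 22.35 tcp [618.9  95.   38.9]
px [312, 0, 120, 160] ctr [623.5 196.1] size [59.9 33.1] yaw -3.4 white 571 th -89..-68  viewdir -6 visible -91..79
px [269, 276, 88, 128] ctr [619.1  83.1] size [35.2 66.8] yaw 9.0 white 5178 th -40..57  viewdir 1 visible -84..86
```

View pics/b10.png

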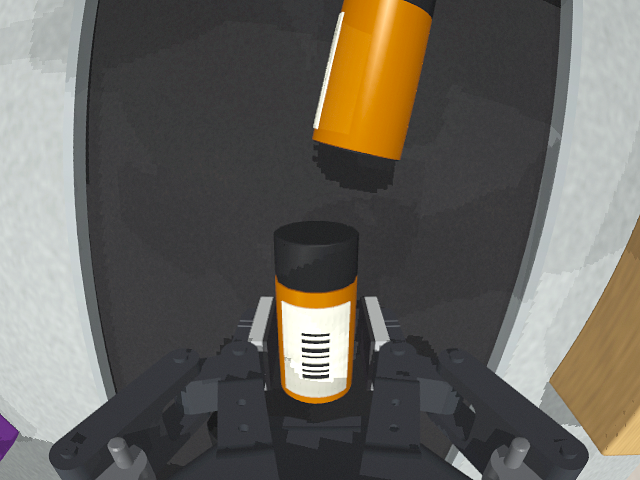

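Label is centred in the image (281–351 vs bottle 275–357). Open gently, then lift.

apply_moves(increments=[[[0, 0, 0], [0, 0, 0], 0.1], [[0, 0, 0], [0, 0, 0], 0], [[0, 0, 0], [0, 0, 0], -0.2], [[0, 0, 0], [0, 0, 0], -0.2], [[0, 0, 0], [0, 0, 2.5], -0.2], [[0, 0, 0], [0, 0, 2.5], -0.2], [[0, 0, 0], [0, 0, 0], -0.2], [[0, 0, 0], [0, 0, 0], -0.2]])

```text
t: 23.2
tcp_pos: [619.4, 95.0, 89.6]
eef_rot: [0.65, 0.76, 0.001, 0.001]
ft_force: [0.1, 0.2, -0.9]
width: 51.4
```

```bash
python3 bot.py wrist b11
```

```text
t 23.2 tcp [619.4  95.   89.6]
px [313, 29, 87, 120] ctr [623.4 195. ] size [57.2 33. ] yaw -3.5 white 307 th -90..-68  viewdir -5 visible -90..80
px [285, 236, 62, 102] ctr [620.1  86. ] size [32.  61.8] yaw 8.8 white 3455 th -48..48  viewdir 0 visible -85..85
px [250, 384, 34, 40] ctr [601.2  -4.5] size [22.3 35.7] yaw 15.1 white 131 th 34..53  viewdir 16 visible -69..101
```

```bash
python3 pp.py t5 0 209,205; python3 pp.py t5 125 200,189; python3 pp.py w6 0 520,280
```

```text
[[637.0, 343.1]] [637.  343.1]
[[646.5, 341.6]] [646.5 341.6]
[[654.1, 345.2]] [654.1 345.2]
```

apply_moves(increments=[[[0, 0, -0.11], [0.2, 4.5, 0], -0.2], [[0, 0, -0.105], [0.2, 4.5, 0], -0.2], [[0, 0, 0], [0.1, 1.9, -1], -0.2], [[0, 0, 0], [0, 0, 0], -0.2], [[0, 0, 0], [0, 0, 0], -0.2]])

```text
t: 23.75
tcp_pos: [623.1, 203.5, 76.8]
eef_rot: [0.727, 0.687, -0.002, -0.0]
ft_force: [-0.4, -0.4, 0.3]
width: 51.2
```

```bash
python3 bot.py wrist b12
```

```text
t 23.75 tcp [623.1 203.5  76.8]
px [285, 258, 67, 105] ctr [622.7 186.5] size [63.3 32.9] yaw -3.2 white 196 th -84..-64  viewdir 0 visible -85..85
```

View pics/b12.png

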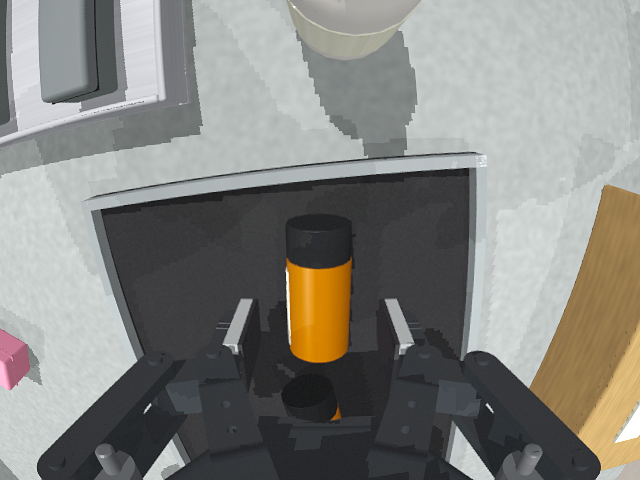

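apply_moves(increments=[[[0, 0, 0], [0.1, -0.4, -2], -0.2], [[0, 0, 0], [0, 0, -1.8], -0.2], [[0, 0, 0], [0, 0, 0], 0], [[0, 0, 0], [0, 0, 0], 0.1], [[0, 0, 0], [0, 0, 0], 0.18], [[0, 0, 0], [0, 0, 0], 0.18], [[0, 0, 0], [0.1, 0, 0], 0.18], [[0, 0, 0], [0.2, 0, 0], 0.18]])

```text
t: 24.6
tcp_pos: [628.2, 200.1, 41.7]
eef_rot: [0.728, 0.686, 0.0, 0.0]
ft_force: [0.3, 0.1, 0.5]
width: 35.5
```

apply_moves(increments=[[[0, 0, 0], [0.2, -0.02, 0], 0.18], [[0, 0, 0], [0.4, -0.02, 0], 0.18], [[0, 0, 0], [0.4, -0.02, 0], 0.18], [[0, 0, 0], [0.4, -0.02, 0], 0.18], [[0, 0, 0], [0.3, -0.02, 0], 0.18], [[0, 0, 0], [0.2, -0.02, 0], 0.18], [[0, 0, 0], [0.1, 0, 0], 0.18], [[0, 0, 0], [0, 0, 0], 0.18]])

```text
t: 25.4
tcp_pos: [648.1, 198.7, 41.0]
eef_rot: [0.728, 0.686, -0.0, -0.0]
ft_force: [-0.2, 0.0, 0.3]
width: 35.2
```

```bash
python3 bot.py wrist b13
```

```text
t 25.4 tcp [648.1 198.7  41. ]
px [269, 283, 88, 123] ctr [646.6 183.1] size [65.6 36. ] yaw -1.1 white 3867 th -59..20  viewdir 2 visible -83..87
```

View pics/b13.png

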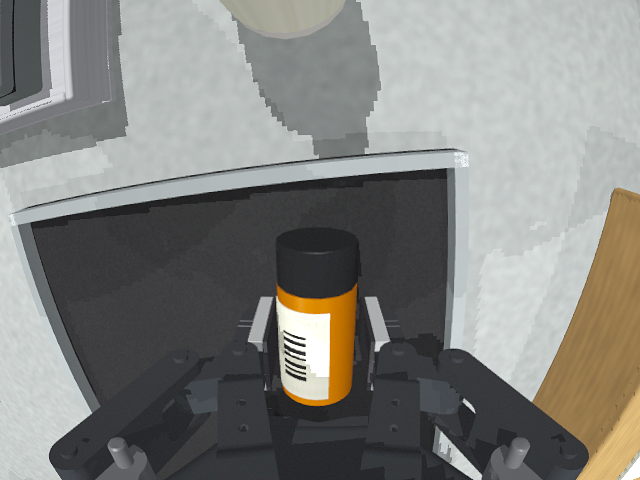

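apply_moves(increments=[[[0, 0, 0], [0.2, -0.02, 0], 0.18], [[0, 0, 0], [0.2, -0.02, 0], 0.18], [[0, 0, 0], [0.2, -0.02, 0], 0.18], [[0, 0, 0], [0.2, -0.02, 0], 0.18], [[0, 0, 0], [0.1, 0, 0], 0.18], [[0, 0, 0], [0, 0, 0], 0.18], [[0, 0, 0], [0, 0, 0], 0.18]])

```text
t: 26.15
tcp_pos: [657.0, 197.9, 40.9]
eef_rot: [0.728, 0.686, -0.0, -0.0]
ft_force: [-0.2, 0.2, 0.4]
width: 34.9
```

```bash
python3 bot.py wrist b14
```

```text
t 26.15 tcp [657.  197.9  40.9]
px [269, 281, 88, 125] ctr [654.5 183.3] size [67.  35.7] yaw -3.4 white 4929 th -41..55  viewdir 1 visible -84..86
```

View pics/b14.png

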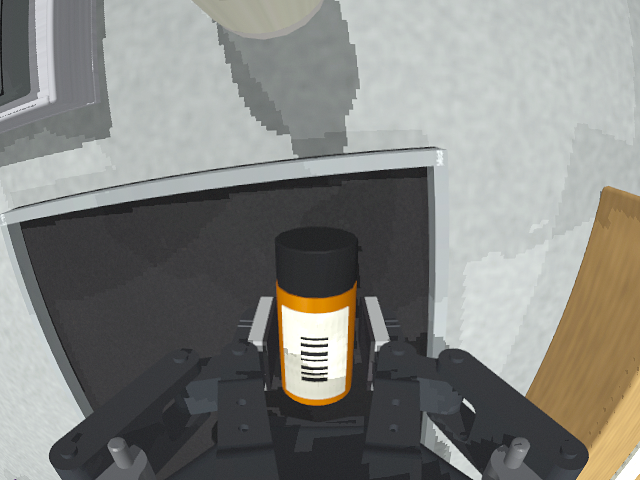

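Matches the in-cage reading of the first bottle when centred. Release.

apply_moves(increments=[[[0, 0, 0], [0, 0, 0], 0.1], [[0, 0, 0], [0, 0, 0], 0], [[0, 0, 0], [0, 0, 0], -0.2], [[0, 0, 0], [0, 0, 0], -0.2], [[0, 0, 0], [0, 0, 2.5], -0.2], [[0, 0, 0], [0, 0, 2.5], -0.2], [[0, 0, 0], [0, 0, 0], -0.2], [[0, 0, 0], [0, 0, 0], -0.2]])

```text
t: 27.0
tcp_pos: [657.4, 198.0, 91.8]
eef_rot: [0.728, 0.686, 0.001, 0.0]
ft_force: [-1.7, -0.2, 0.2]
width: 51.3
```

```bash
python3 bot.py wrist b15
```

```text
t 27.0 tcp [657.4 198.   91.8]
px [286, 241, 60, 101] ctr [656.2 185.5] size [62.6 32.3] yaw -3.4 white 3318 th -50..46  viewdir 0 visible -85..85
px [252, 382, 43, 42] ctr [619.6 103.8] size [28.6 35.1] yaw 8.3 white 194 th -27..41  viewdir 20 visible -65..105
```

apply_moves(increments=[[[0, 0, 0], [0, -4, 3], -0.2], [[0, 0, 0], [-1, -4.8, 0], -0.2], [[0, 0, 0.07], [-1, -4.8, 0], -0.2], [[0, 0, 0.07], [-1, -4.8, 0], -0.2], [[0, 0, 0.06], [-1, -4.8, 0], -0.2], [[0, 0, 0.05], [-1, -2.5, 0], -0.2], [[0, 0, 0], [0, 0, 0], -0.2], [[0, 0, 0], [0, 0, 0], -0.2]])

```text
t: 27.85
tcp_pos: [606.3, -59.3, 119.5]
eef_rot: [0.637, 0.771, -0.0, -0.001]
ft_force: [-0.6, 0.3, 0.5]
width: 51.7
```

```bash
python3 bot.py wrist b16
```

```text
t 27.85 tcp [606.3 -59.3 119.5]
px [361, 0, 57, 59] ctr [620.9  83.9] size [33.  36.9] yaw 10.6 white 1936 th -50..45  viewdir -11 visible -96..74
px [288, 135, 58, 96] ctr [597.4 -15.6] size [32.8 56.5] yaw 10.7 white 350 th 55..86  viewdir 0 visible -85..85
px [311, 335, 60, 87] ctr [ 638.1 -156.5] size [82.9 33.3] yaw -1.0
```

View pics/b16.png

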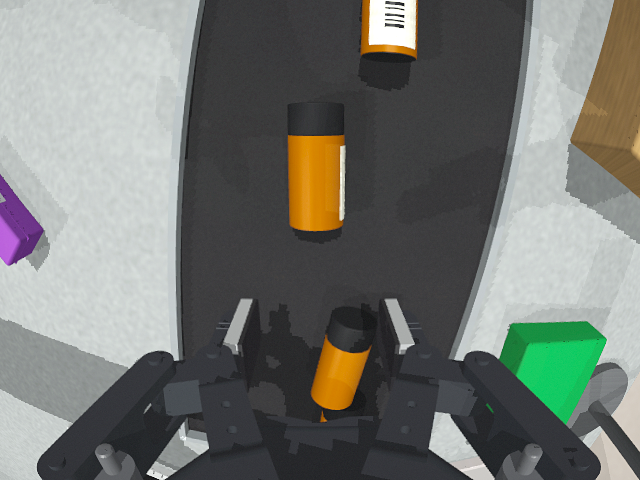

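apply_moves(increments=[[[0, 0, 0], [-1, 4.2, 0], -0.2], [[0, 0, 0], [0, 1, -3], -0.2], [[0, 0, 0], [0, 0, -4.9], -0.2], [[0, 0, 0], [0, 0, 0], 0], [[0, 0, 0], [0, 0, 0], 0.1], [[0, 0, 0], [0, 0, 0], 0.18], [[0, 0, 0], [0, 0, 0], 0.18], [[0, 0, 0], [-0.2, -0.04, 0], 0.18]])

```text
t: 28.7
tcp_pos: [596.3, -7.6, 44.4]
eef_rot: [0.637, 0.771, 0.001, 0.002]
ft_force: [0.1, 0.2, 0.4]
width: 35.0
```

apply_moves(increments=[[[0, 0, 0], [-0.4, -0.08, 0], 0.18], [[0, 0, 0], [-0.5, -0.1, 0], 0.18], [[0, 0, 0], [-0.5, -0.1, 0], 0.18], [[0, 0, 0], [-0.4, -0.08, 0], 0.18], [[0, 0, 0], [-0.3, -0.06, 0], 0.18], [[0, 0, 0], [-0.1, -0.02, 0], 0.18], [[0, 0, 0], [0, 0, 0], 0.18], [[0, 0, 0], [0, 0, 0], 0.18]])

```text
t: 29.5
tcp_pos: [573.0, -11.8, 42.0]
eef_rot: [0.636, 0.771, 0.0, 0.0]
ft_force: [-0.2, -0.0, -0.3]
width: 34.9
```

```bash
python3 bot.py wrist b17
```

```text
t 29.5 tcp [573.  -11.8  42. ]
px [442, 23, 89, 150] ctr [620.4  93.3] size [36.3 59.3] yaw 8.8 white 6696 th -53..34  viewdir -26 visible -111..59
px [280, 277, 80, 125] ctr [576.7 -24.9] size [32.9 66.6] yaw 10.7 white 4072 th -19..68  viewdir -0 visible -85..85
```

View pics/b17.png

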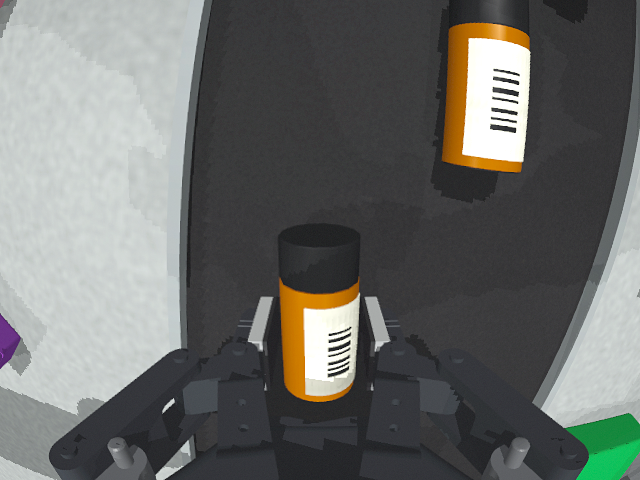

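apply_moves(increments=[[[0, 0, 0], [-0.2, -0.04, 0], 0.18], [[0, 0, 0], [-0.2, -0.04, 0], 0.18], [[0, 0, 0], [-0.2, -0.04, 0], 0.18], [[0, 0, 0], [-0.15, -0.03, 0], 0.18], [[0, 0, 0], [-0.05, 0, 0], 0.18], [[0, 0, 0], [0, 0, 0], 0.18], [[0, 0, 0], [0, 0, 0], 0.18]])

```text
t: 30.25
tcp_pos: [565.0, -13.3, 42.0]
eef_rot: [0.636, 0.771, 0.0, 0.0]
ft_force: [-0.8, -0.2, 0.1]
width: 35.1
```

```bash
python3 bot.py wrist b18
```

```text
t 30.25 tcp [565.  -13.3  42. ]
px [461, 26, 87, 148] ctr [620.5  93.4] size [37.3 59.2] yaw 8.8 white 6227 th -54..31  viewdir -28 visible -113..57
px [282, 278, 88, 124] ctr [571.4 -26.1] size [36.5 66.2] yaw 10.7 white 4935 th -54..42  viewdir -1 visible -86..84
```

View pics/b18.png

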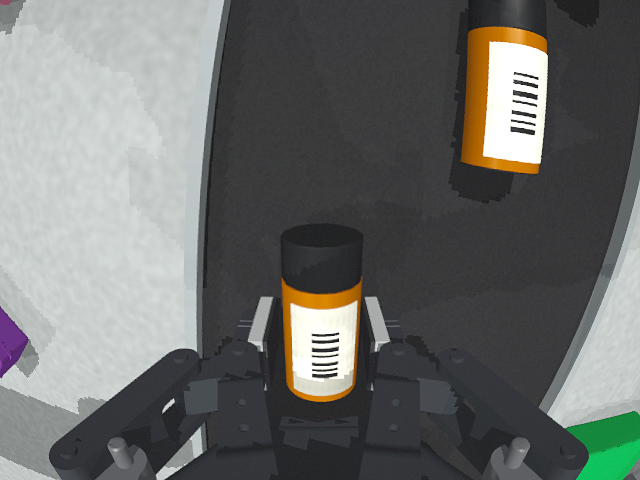

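apply_moves(increments=[[[0, 0, 0], [0, 0, 0], 0.1], [[0, 0, 0], [0, 0, 0], 0], [[0, 0, 0], [0, 0, 0], -0.2], [[0, 0, 0], [0, 0, 0], -0.2], [[0, 0, 0], [0, 0, 2.5], -0.2], [[0, 0, 0], [0, 0, 2.5], -0.2], [[0, 0, 0], [0, 0, 0], -0.2], [[0, 0, 0], [0, 0, 0], -0.2]])

```text
t: 31.1
tcp_pos: [565.3, -13.4, 92.5]
eef_rot: [0.636, 0.771, 0.0, 0.001]
ft_force: [0.1, 0.1, -0.5]
width: 51.4
```

```bash
python3 bot.py wrist b19
```

```text
t 31.1 tcp [565.3 -13.4  92.5]
px [425, 49, 67, 109] ctr [619.9  92.6] size [34.8 57.2] yaw 8.9 white 3810 th -51..41  viewdir -21 visible -106..64
px [290, 237, 61, 101] ctr [568.8 -23.5] size [32.1 62.2] yaw 10.7 white 3255 th -42..52  viewdir -0 visible -85..85
```

apply_moves(increments=[[[0, 0, 0], [1, -3, 3], -0.2], [[0, 0, -0.06], [1.4, -4, 2.5], -0.2], [[0, 0, -0.06], [1.4, -4.5, 0], -0.2], [[0, 0, -0.06], [1.4, -4.5, 0], -0.2], [[0, 0, -0.06], [1, -4.5, 0], -0.2], [[0, 0, 0], [0, -3, 0], -0.2], [[0, 0, 0], [0, 0, 0], -0.2], [[0, 0, 0], [0, 0, 0], -0.2]])

```text
t: 31.95
tcp_pos: [626.3, -248.6, 144.8]
eef_rot: [0.725, 0.689, -0.0, -0.002]
ft_force: [-0.5, 0.6, -0.1]
width: 51.1
```

```bash
python3 bot.py wrist b20
```

```text
t 31.95 tcp [ 626.3 -248.6  144.8]
px [301, 35, 54, 86] ctr [ 638.3 -139.4] size [56.  32.5] yaw -1.3 white 25 th 82..85  viewdir -1 visible -86..84
px [325, 146, 56, 87] ctr [ 651.9 -214.3] size [32.1 56.8] yaw 3.9
```

View pics/b20.png

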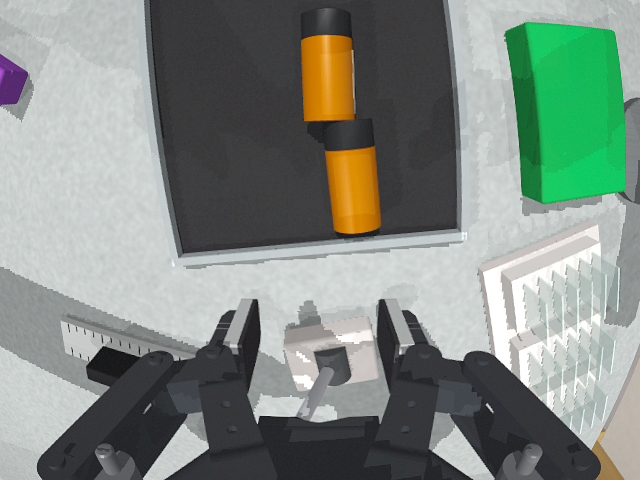

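```bash
python3 look.py scene s8
python3 - <<'E'
from h import *
c,s=load("s8"); cv2.imwrite("pics/s8c.png",cv2.resize(c["frame"][240:340,210:350],None,fx=5,fy=5,interpolation=cv2.INTER_CUBIC)[:,:,::-1])
E
```

```text
32.0 [ 626.5 -247.7  145.4] [[0.049, 0.999], [0.999, -0.049], [0.001, -0.002]] [-0.1  0.1 -0.1] 51.0
```

View pics/s8c.png

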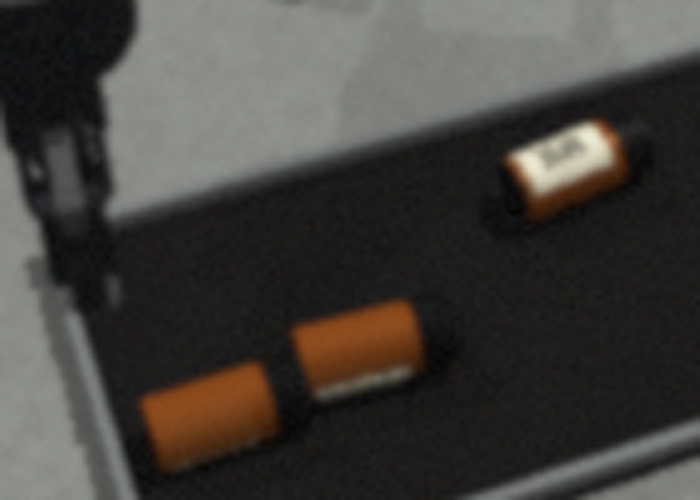

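apply_moves(increments=[[[0, 0, 0], [0.4, 4.5, 0], -0.2], [[0, 0, 0], [0.4, 4.5, 0], -0.2], [[0, 0, 0.026], [0.4, 3, -2], -0.2], [[0, 0, 0], [0, 0, -4.5], -0.2], [[0, 0, 0], [0, 0, -3.8], -0.2], [[0, 0, 0], [0, 0, 0], 0], [[0, 0, 0], [0, 0, 0], 0.1], [[0, 0, 0], [0, 0, 0], 0.18]])

```text
t: 32.85
tcp_pos: [640.4, -128.3, 47.4]
eef_rot: [0.715, 0.699, 0.001, 0.002]
ft_force: [-0.4, 0.1, 0.6]
width: 35.2
```

apply_moves(increments=[[[0, 0, 0], [0, 0, 0], 0.18], [[0, 0, 0], [-0.2, 0, 0], 0.18], [[0, 0, 0], [-0.4, 0, 0], 0.18], [[0, 0, 0], [-0.5, 0, 0], 0.18], [[0, 0, 0], [-0.5, 0, 0], 0.18], [[0, 0, 0], [-0.5, 0, 0], 0.18], [[0, 0, 0], [-0.3, 0, 0], 0.18], [[0, 0, 0], [-0.2, 0, 0], 0.18]])

```text
t: 33.65
tcp_pos: [612.6, -128.3, 44.0]
eef_rot: [0.715, 0.699, -0.0, -0.0]
ft_force: [0.1, 0.7, -0.9]
width: 34.8
```

```bash
python3 bot.py wrist b21
```

```text
t 33.65 tcp [ 612.6 -128.3   44. ]
px [139, 0, 107, 130] ctr [566.9 -16.5] size [33.7 56.7] yaw 10.6 white 6816 th -38..55  viewdir 17 visible -68..102
px [278, 290, 80, 120] ctr [ 613.  -148.9] size [67.2 33. ] yaw -0.9 white 2498 th 5..69  viewdir 0 visible -85..85
```

View pics/b21.png

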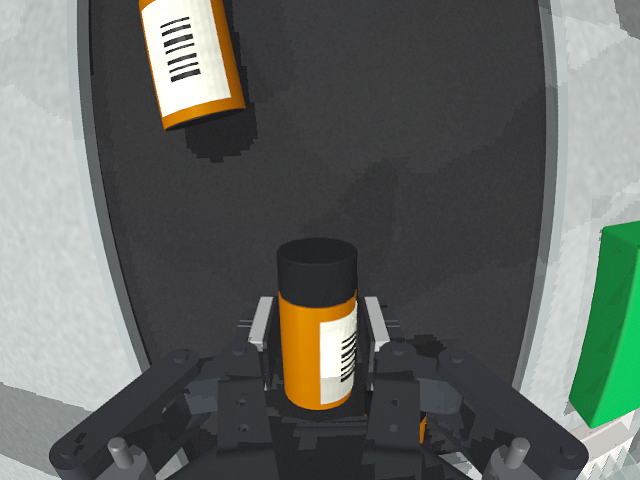

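apply_moves(increments=[[[0, 0, 0], [-0.3, 0, 0], 0.18], [[0, 0, 0], [-0.4, 0, 0], 0.18], [[0, 0, 0], [-0.3, 0, 0], 0.18], [[0, 0, 0], [-0.2, 0, 0], 0.18], [[0, 0, 0], [-0.15, 0, 0], 0.18], [[0, 0, 0], [-0.1, 0, 0], 0.18], [[0, 0, 0], [0, 0, 0], 0.18], [[0, 0, 0], [0, 0, 0], 0.18]])

```text
t: 34.5
tcp_pos: [598.5, -128.4, 44.0]
eef_rot: [0.715, 0.699, 0.0, 0.0]
ft_force: [0.2, -0.1, 0.6]
width: 35.1
```

```bash
python3 bot.py wrist b22
```

```text
t 34.5 tcp [ 598.5 -128.4   44. ]
px [173, 0, 110, 126] ctr [567.5 -18.1] size [33.  53.3] yaw 10.6 white 6970 th -40..54  viewdir 11 visible -74..96
px [282, 292, 78, 118] ctr [ 600.1 -149.4] size [66.3 32.4] yaw -1.0 white 4400 th -38..57  viewdir -0 visible -85..85
```

View pics/b22.png

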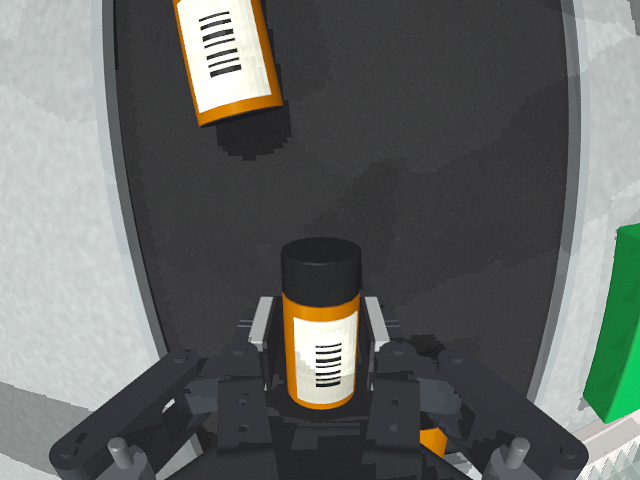

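apply_moves(increments=[[[0, 0, 0], [-0.1, 0, 0], 0.18], [[0, 0, 0], [-0.15, 0, 0], 0.18], [[0, 0, 0], [0, 0, 0], 0.18], [[0, 0, 0], [0, 0, 0], 0.18], [[0, 0, 0], [0, 0, 0], 0.1], [[0, 0, 0], [0, 0, 0], 0], [[0, 0, 0], [0, 0, 0], -0.2], [[0, 0, 0], [0, 0, 0], -0.2]])

```text
t: 35.35
tcp_pos: [596.0, -128.3, 44.0]
eef_rot: [0.715, 0.699, 0.0, 0.0]
ft_force: [-0.8, 0.8, 0.4]
width: 51.2
```

apply_moves(increments=[[[0, 0, 0], [0, 0, 2.5], -0.2], [[0, 0, 0], [0, 0, 3], -0.2], [[0, 0, 0], [0, 0, 0], -0.2], [[0, 0, 0], [0, 0, 0], -0.2]])

```text
t: 35.75
tcp_pos: [596.5, -128.5, 100.0]
eef_rot: [0.715, 0.699, 0.001, 0.001]
ft_force: [-0.8, -0.3, 0.2]
width: 51.4
```

```bash
python3 bot.py wrist b23
```

```text
t 35.75 tcp [ 596.5 -128.5  100. ]
px [216, 12, 81, 112] ctr [567.3 -15.9] size [32.4 57.5] yaw 10.8 white 4074 th -42..53  viewdir 7 visible -78..92
px [289, 245, 58, 96] ctr [ 596.7 -146.1] size [62.2 32.2] yaw -1.0 white 3031 th -49..47  viewdir 0 visible -85..85
px [379, 360, 11, 63] ctr [ 641.  -224.1] size [ 6.8 59.3] yaw 3.0 white 21 th -21..-13  viewdir -10 visible -95..75
```

apply_moves(increments=[[[0, 0, 0], [2.5, -4, 0], -0.2], [[0, 0, 0.08], [2.6, -4, 0], -0.2], [[0, 0, 0], [0.2, 0, -2], -0.2], [[0, 0, 0], [0, 0, 0], -0.2], [[0, 0, 0], [0, 0, 0], -0.2]])

```text
t: 36.3
tcp_pos: [647.7, -207.6, 76.7]
eef_rot: [0.687, 0.727, -0.001, -0.002]
ft_force: [-0.7, 0.3, 0.4]
width: 51.0
```

```bash
python3 bot.py wrist b24
```

```text
t 36.3 tcp [ 647.7 -207.6   76.7]
px [182, 89, 72, 121] ctr [ 596.3 -141.9] size [57.7 33.7] yaw -1.0 white 4822 th -44..48  viewdir 16 visible -69..101
px [256, 246, 126, 118] ctr [ 649.6 -221.4] size [71.3 70.5] yaw -87.3 white 1721 th 53..56  viewdir -29 visible -114..56
```

View pics/b24.png

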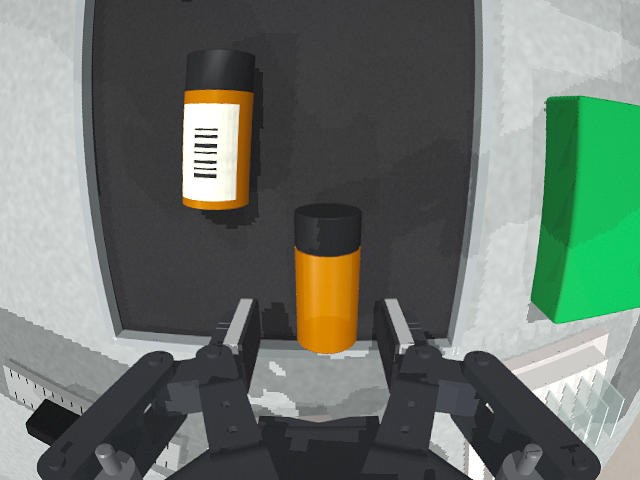

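apply_moves(increments=[[[0, 0, 0], [0.2, 0.3, -2], -0.2], [[0, 0, 0], [0, 0, -1.4], -0.2], [[0, 0, 0], [0, 0, 0], 0], [[0, 0, 0], [0, 0, 0], 0.1], [[0, 0, 0], [0, 0, 0], 0.18], [[0, 0, 0], [0, 0, 0], 0.18], [[0, 0, 0], [-0.2, -0.01, 0], 0.18], [[0, 0, 0], [-0.4, -0.03, 0], 0.18]])

```text
t: 37.15
tcp_pos: [645.1, -205.8, 45.5]
eef_rot: [0.687, 0.727, 0.0, 0.0]
ft_force: [-0.3, -0.0, -0.6]
width: 35.0
```

apply_moves(increments=[[[0, 0, 0], [-0.5, -0.03, 0], 0.18], [[0, 0, 0], [-0.5, -0.03, 0], 0.18], [[0, 0, 0], [-0.5, -0.03, 0], 0.18], [[0, 0, 0], [-0.5, -0.03, 0], 0.18], [[0, 0, 0], [-0.4, -0.03, 0], 0.18], [[0, 0, 0], [-0.2, -0.01, 0], 0.18], [[0, 0, 0], [-0.1, 0, 0], 0.18], [[0, 0, 0], [0, 0, 0], 0.18]])

```text
t: 37.95
tcp_pos: [617.9, -207.3, 45.0]
eef_rot: [0.687, 0.727, 0.0, 0.0]
ft_force: [-0.8, -0.2, 0.5]
width: 34.8
```

```bash
python3 bot.py wrist b25
```

```text
t 37.95 tcp [ 617.9 -207.3   45. ]
px [226, 82, 92, 153] ctr [ 596.7 -142.3] size [58.9 32.6] yaw -1.0 white 8109 th -48..47  viewdir 7 visible -78..92
px [270, 277, 99, 126] ctr [ 620.3 -223.4] size [49.  69.2] yaw 3.0 white 3386 th -82..82  viewdir -0 visible -85..85
```

View pics/b25.png

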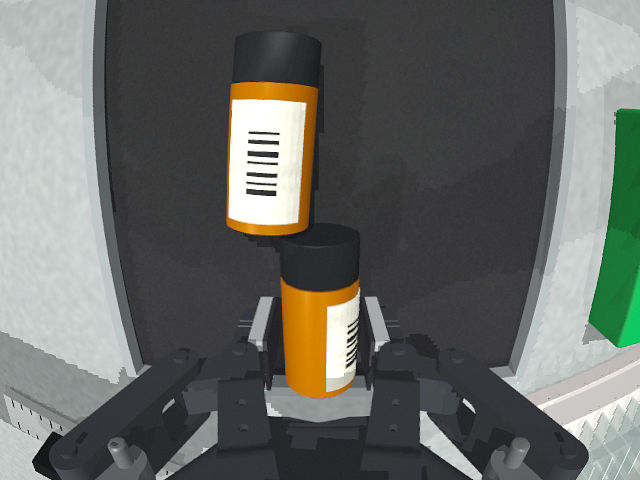

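```bash
python3 pp.py b25 40 320,226; python3 pp.py b25 40 265,235;python3 pp.py b25 24 265,240
```

```text
[[616.9, -162.5]] [ 616.9 -162.5]
[[597.9, -166.8]] [ 597.9 -166.8]
[[595.8, -174.0]] [ 595.8 -174. ]
```

```bash
python3 pp.py b25 40 320,249;python3 pp.py b25 24 320,230
```

```text
[[617.4, -170.9]] [ 617.4 -170.9]
[[617.3, -168.7]] [ 617.3 -168.7]
```

apply_moves(increments=[[[0, 0, 0], [-0.3, -0.04, 0], 0.18], [[0, 0, 0], [-0.4, -0.05, 0], 0.18], [[0, 0, 0], [-0.3, -0.04, 0], 0.18], [[0, 0, 0], [-0.3, -0.03, 0], 0.18], [[0, 0, 0], [-0.2, -0.02, 0], 0.18], [[0, 0, 0], [-0.1, 0, 0], 0.18], [[0, 0, 0], [0, 0, 0], 0.18], [[0, 0, 0], [0, 0, 0], 0.18]])

```text
t: 38.8
tcp_pos: [602.0, -209.1, 45.0]
eef_rot: [0.687, 0.727, 0.0, 0.0]
ft_force: [-0.2, 0.6, -0.6]
width: 35.1
```

```bash
python3 bot.py wrist b26
```

```text
t 38.8 tcp [ 602.  -209.1   45. ]
px [267, 78, 95, 155] ctr [ 596.9 -142.1] size [59.1 32.3] yaw -1.0 white 8350 th -49..45  viewdir 1 visible -84..86
px [269, 273, 101, 129] ctr [ 604.4 -223.7] size [49.9 70.3] yaw 2.7 white 5545 th -51..56  viewdir -1 visible -86..84
```

View pics/b26.png

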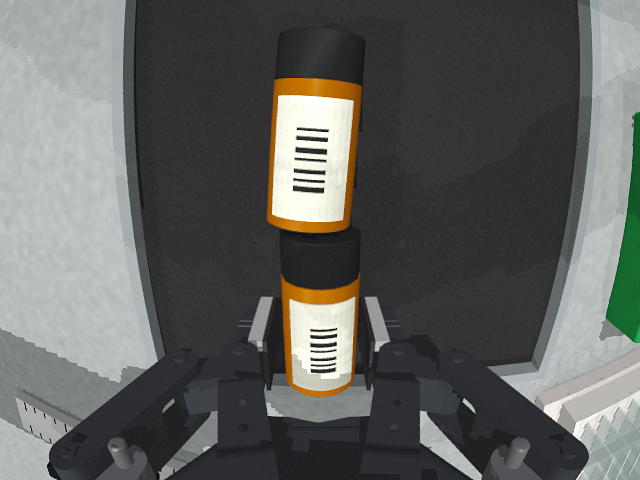

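apply_moves(increments=[[[0, 0, 0], [-0.15, -0.01, 0], 0.18], [[0, 0, 0], [0, 0, 0], 0.18], [[0, 0, 0], [0, 0, 0], 0.18], [[0, 0, 0], [0, 0, 0], 0.1], [[0, 0, 0], [0, 0, 0], 0], [[0, 0, 0], [0, 0, 0], -0.2], [[0, 0, 0], [0, 0, 0], -0.2], [[0, 0, 0], [0, 0, 2.5], -0.2]])

```text
t: 39.65
tcp_pos: [598.2, -208.3, 65.7]
eef_rot: [0.687, 0.727, -0.001, -0.004]
ft_force: [0.2, 0.0, 0.0]
width: 51.2
```

apply_moves(increments=[[[0, 0, 0], [0, 0, 4], -0.2], [[0, 0, 0], [0, 0, 4], -0.2], [[0, 0, 0], [0, 0, 0], -0.2], [[0, 0, 0], [0, 0, 0], -0.2]])

```text
t: 40.05
tcp_pos: [601.2, -209.5, 151.9]
eef_rot: [0.687, 0.727, 0.001, 0.002]
ft_force: [-0.0, 0.1, 0.2]
width: 51.2
```

```bash
python3 bot.py wrist b27
```

```text
t 40.05 tcp [ 601.2 -209.5  151.9]
px [290, 97, 54, 85] ctr [ 597.  -141.4] size [55.8 32. ] yaw -0.9 white 2599 th -50..45  viewdir -0 visible -85..85
px [226, 211, 241, 92] ctr [ 626.5 -223. ] size [183.9  69.5] yaw -87.3 white 4836 th -107..64  viewdir -21 visible -106..64
```

View pics/b27.png

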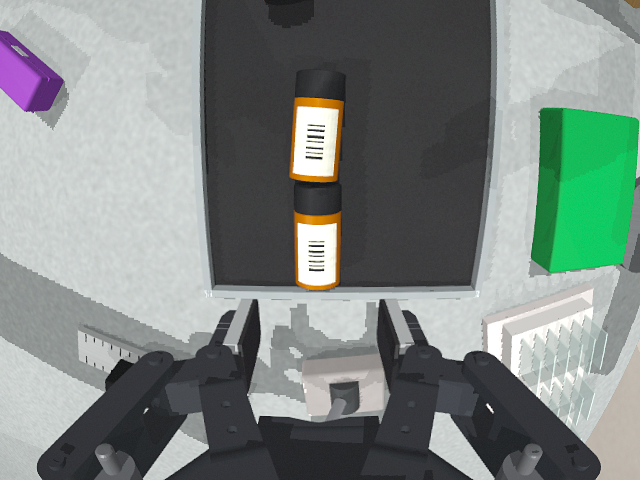

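apply_moves(increments=[[[0, 0, 0.14], [-1.7, -1.3, 2], -0.2], [[0, 0, 0.14], [-1.7, -1.3, 2], -0.2], [[0, 0, 0.14], [-1.7, -1.3, 2], -0.2], [[0, 0, 0.14], [-1.7, -1.3, 0], -0.2], [[0, 0, 0.14], [-1.7, -1.7, 0], -0.2], [[0, 0, 0.14], [-1.7, -1.7, 0], -0.2], [[0, 0, 0.14], [-1.7, -1.7, 0], -0.2], [[0, 0, 0.14], [-1.7, -1.7, 0], -0.2]])

```text
t: 40.9
tcp_pos: [463.2, -329.4, 207.5]
eef_rot: [0.193, 0.981, 0.001, -0.002]
ft_force: [-0.5, -0.1, -0.0]
width: 51.4
```

apply_moves(increments=[[[0, 0, 0.14], [-1.2, -3, 0], -0.2], [[0, 0, 0], [0, 0, 0], -0.2], [[0, 0, 0], [0, 0, 0], -0.2], [[0, 0, 0], [0, 0, 0], -0.2]])

```text
t: 41.3
tcp_pos: [452.6, -358.5, 208.7]
eef_rot: [0.127, 0.992, 0.001, -0.001]
ft_force: [0.9, 0.1, -1.0]
width: 51.3
```

```bash
python3 look.py wrist w30
```

```text
41.3 [ 452.6 -358.5  208.7] [[-0.968, 0.252], [0.252, 0.968], [0.002, 0.001]] [ 0.9  0.1 -1. ] 51.3
```

View pics/w30.png

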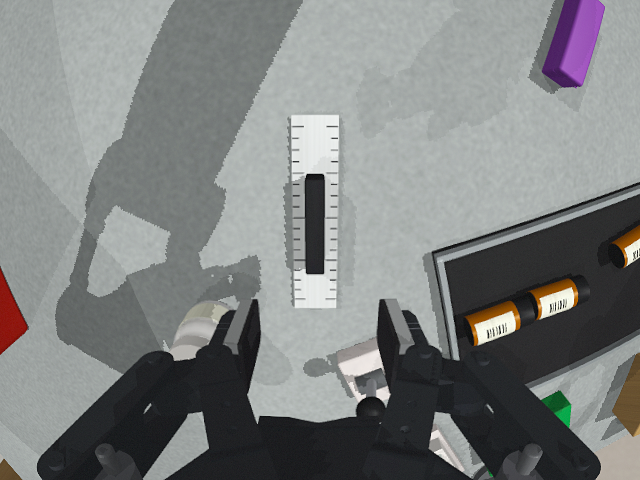

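```bash
python3 pp.py w30 8 291,115 338,115 336,307 295,307; python3 pp.py w30 44 306,174 324,174 324,273 306,273; python3 pp.py w30 35 370,408;  python3 pp.py w30 92 371,408
```

```text
[[363.0, -359.2], [373.1, -320.9], [546.7, -365.5], [536.7, -404.1]] [ 454.9 -362.4]
[ 454.9 -362.4] [ 39.8 179.4] 75.5
[[411.0, -357.7], [414.5, -344.4], [493.7, -364.7], [490.0, -379.1]] [ 452.3 -361.4]
[ 452.3 -361.5] [14.9 81.8] 75.4
[[663.4, -356.9]] [ 663.4 -356.9]
[[607.4, -352.6]] [ 607.4 -352.6]
```

apply_moves(increments=[[[0, 0, 0], [0.15, -0.35, -4.5], -0.2], [[0, 0, 0], [0, 0, -4.5], -0.2], [[0, 0, 0], [0, 0, -4.3], -0.2], [[0, 0, 0], [0, 0, -2], -0.2], [[0, 0, 0], [0, 0, -1], -0.2], [[0, 0, 0], [0, 0, 0], -0.2], [[0, 0, 0], [0, 0, 0], -0.2]], squeeze=60)

```text
t: 42.05
tcp_pos: [454.9, -363.0, 48.7]
eef_rot: [0.126, 0.992, -0.001, 0.001]
ft_force: [0.8, -0.0, 0.6]
width: 51.6
```

apply_moves(increments=[[[0, 0, 0], [0, 0, 0], 0.3], [[0, 0, 0], [0, 0, 0], 1], [[0, 0, 0], [0, 0, 0], 1], [[0, 0, 0], [0, 0, 0], 1], [[0, 0, 0], [0, 0, 0], 1], [[0, 0, 0], [0, 0, 0], 1]])

```text
t: 42.65
tcp_pos: [454.7, -363.4, 48.8]
eef_rot: [0.127, 0.992, -0.001, 0.001]
ft_force: [0.4, 0.6, 5.8]
width: 14.8
```

```bash
python3 look.py wrist w31
```

```text
42.65 [ 454.7 -363.4   48.8] [[-0.968, 0.251], [0.251, 0.968], [-0.003, -0.001]] [0.4 0.6 5.8] 14.8
```

View pics/w31.png

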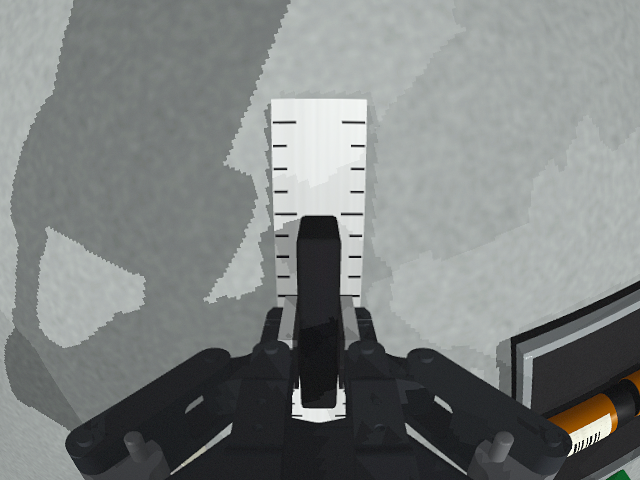

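apply_moves(increments=[[[0, 0, 0], [0, 0, 2], 1], [[0, 0, 0], [0, 0, 4], 1], [[0, 0, -0.14], [0.1, 4, 1], 1], [[0, 0, -0.14], [0.1, 4, 0], 1], [[0, 0, -0.14], [0.1, 4, 0], 1], [[0, 0, -0.14], [0.1, 4, 0], 1], [[0, 0, -0.14], [0.1, 4, 0], 1], [[0, 0, -0.14], [0.1, 4, 0], 1]])

```text
t: 43.5
tcp_pos: [459.4, -121.2, 116.4]
eef_rot: [0.523, 0.853, -0.0, -0.0]
ft_force: [2.1, -0.3, -1.4]
width: 14.4
```

apply_moves(increments=[[[0, 0, -0.14], [0.1, 4, 0], 1], [[0, 0, -0.14], [0.1, 4, 0], 1], [[0, 0, -0.14], [0.1, 3.7, 0], 1], [[0, 0, 0], [0, 0, 0], 1], [[0, 0, 0], [0, 0, 0], 1], [[0, 0, 0], [0, 0, 0], 1]])

```text
t: 44.1
tcp_pos: [462.8, -7.7, 116.7]
eef_rot: [0.685, 0.729, -0.0, -0.0]
ft_force: [0.6, -0.5, -2.6]
width: 14.9
```

```bash
python3 look.py wrist w32
```

```text
44.1 [462.8  -7.7 116.7] [[-0.062, 0.998], [0.998, 0.062], [-0.0, -0.001]] [ 0.6 -0.5 -2.6] 14.9
```

View pics/w32.png

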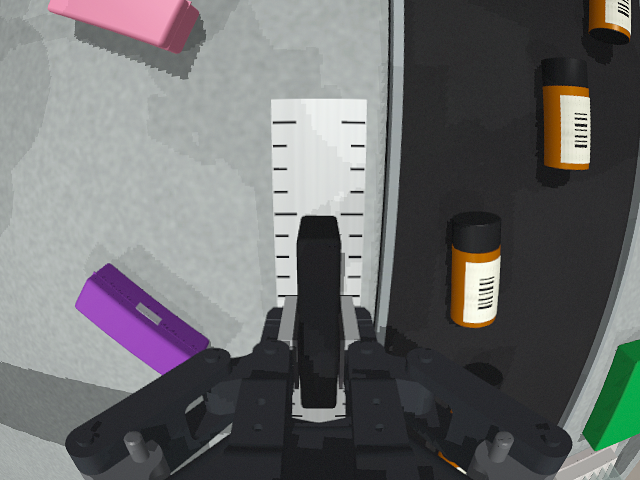

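Run:
```python
from h import *
c,s=load("w32"); im=c["frame"]; 
for v in (5,60,120,180,240,300,340):
    print(v,[int(x) for x in im[v,374:404].mean(1)])
```

```text
5 [165, 165, 167, 166, 165, 165, 161, 158, 160, 160, 162, 163, 164, 161, 116, 12, 62, 91, 95, 114, 180, 176, 175, 175, 175, 176, 174, 175, 177, 179]
60 [173, 173, 171, 170, 170, 170, 171, 166, 159, 158, 160, 161, 161, 134, 66, 17, 81, 93, 84, 148, 175, 176, 174, 174, 174, 174, 175, 175, 175, 142]
120 [183, 183, 183, 177, 172, 170, 172, 164, 152, 154, 157, 153, 116, 12, 44, 85, 80, 95, 150, 164, 160, 161, 161, 161, 160, 162, 163, 164, 67, 40]
180 [178, 178, 167, 169, 171, 161, 156, 155, 158, 123, 58, 20, 67, 82, 89, 133, 163, 161, 161, 161, 159, 160, 160, 163, 169, 37, 37, 41, 41, 41]
240 [173, 165, 155, 153, 153, 140, 76, 20, 52, 85, 81, 145, 161, 160, 159, 159, 159, 160, 159, 162, 132, 58, 38, 44, 45, 45, 44, 43, 42, 43]
300 [173, 91, 11, 51, 82, 68, 152, 160, 158, 158, 157, 158, 156, 159, 147, 89, 34, 40, 43, 40, 44, 45, 43, 41, 42, 40, 40, 39, 43, 43]
340 [31, 29, 38, 77, 96, 99, 100, 100, 101, 102, 77, 33, 25, 23, 26, 26, 27, 29, 31, 30, 26, 31, 31, 31, 32, 30, 30, 30, 29, 29]
```

```bash
for z in 18 0; do if [ $z = 18 ]; then P="393.3,5 392.7,60 391.7,120 388.8,180 384.7,240 379.6,300"; else P="388,5 387.3,60 386,120 383.2,180 379.6,240 375,300"; fi; python3 - $z $P <<'E'
import sys
from h import *
c,s=load("w32"); q=[tuple(map(float,a.split(","))) for a in sys.argv[2:]]
w=onplane(c,q,float(sys.argv[1]),s)[:,:2]; p=np.polyfit(w[:,1],w[:,0],1); print(w.round(1).tolist(),p, np.polyval(p,[-5]), np.degrees(np.arctan(-p[0])))
E
done; python3 pp.py w32 76 367,100 367,120 362,280;python3 pp.py w32 76 271,100 366,100
```

```text
[[497.6, 147.4], [499.0, 112.8], [501.0, 77.1], [502.5, 41.4], [504.1, 3.9], [506.0, -37.8]] [-4.57486856e-02  5.04354121e+02] [504.58286412] 2.6193802162085666
[[497.5, 153.1], [498.9, 115.7], [500.9, 77.1], [502.5, 38.5], [504.4, -2.0], [506.6, -47.1]] [-4.58780318e-02  5.04362541e+02] [504.59193155] 2.626775685718365
[[478.5, 83.4], [479.1, 74.8], [483.6, 1.9]] [480.4  53.4]
[481.1  42.6] [ 0.1 81.6] 3.6
[[438.3, 80.9], [478.1, 83.3]] [458.2  82.1]
```

apply_moves(increments=[[[0, 0, -0.016], [0.6, 0.3, -2.5], 1], [[0, 0, 0], [0.5, 0, -2.5], 1], [[0, 0, 0], [0, 0, -1.2], 1], [[0, 0, 0], [0, 0, -0.3], 1], [[0, 0, 0], [0, 0, 0], 1], [[0, 0, 0], [0, 0, 0], 1]])

```text
t: 44.75
tcp_pos: [474.6, -4.3, 53.3]
eef_rot: [0.691, 0.723, 0.001, 0.001]
ft_force: [0.2, 1.5, -2.0]
width: 15.0
```

```bash
python3 look.py wrist w33
```

```text
44.75 [474.6  -4.3  53.3] [[-0.045, 0.999], [0.999, 0.045], [-0.0, 0.002]] [ 0.2  1.5 -2. ] 15.0
```

View pics/w33.png

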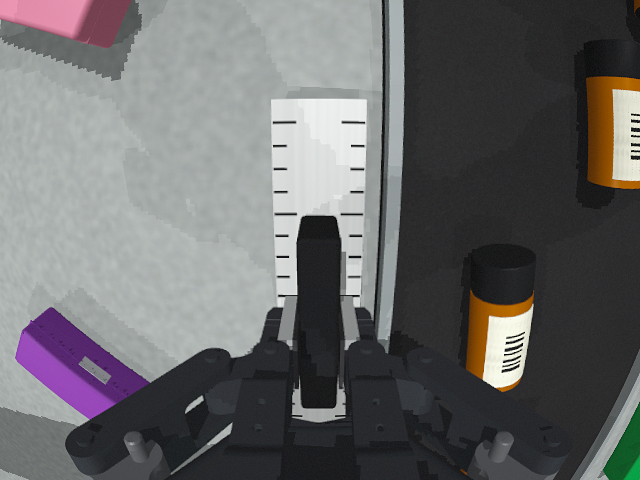

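apply_moves(increments=[[[0, 0, 0], [0.4, 0, -0.3], 1], [[0, 0, 0], [0, 0, -0.15], 1], [[0, 0, 0], [0, 0, 0], 1], [[0, 0, 0], [0, 0, 0], 1]])

```text
t: 45.2
tcp_pos: [479.1, -4.0, 48.8]
eef_rot: [0.691, 0.723, 0.001, 0.001]
ft_force: [1.6, -0.2, 5.1]
width: 14.8
```

apply_moves(increments=[[[0, 0, 0], [0.1, 0, 0], 1], [[0, 0, 0], [0.1, 0, 0], 1], [[0, 0, 0], [0.1, 0, 0], 1], [[0, 0, 0], [0.1, 0, 0], 1], [[0, 0, 0], [0, 0, 0], 1], [[0, 0, 0], [0, 0, 0], 1]])

```text
t: 45.8
tcp_pos: [481.2, -4.0, 48.8]
eef_rot: [0.691, 0.723, -0.001, -0.001]
ft_force: [-8.6, 0.1, 13.0]
width: 14.8
```

```bash
python3 look.py wrist w34;  python3 - <<'E'
from h import *
c,s=load("w34"); cv2.imwrite("pics/w34c.png",cv2.resize(c["frame"][80:360,260:440],None,fx=2.8,fy=2,interpolation=cv2.INTER_CUBIC)[:,:,::-1])
E
```

```text
45.8 [481.2  -4.   48.8] [[-0.045, 0.999], [0.999, 0.045], [-0.0, -0.002]] [-8.6  0.1 13. ] 14.8
```

View pics/w34c.png

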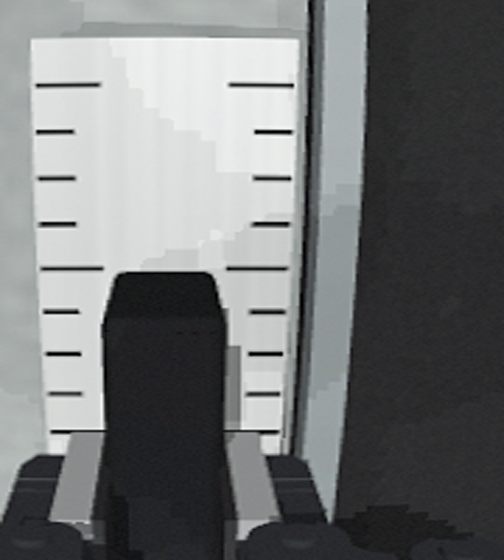

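apply_moves(increments=[[[0, 0, 0], [0, 0, 0.1], 1], [[0, 0, 0], [0.1, 0, 0], 1], [[0, 0, 0], [0.1, 0, 0], 1], [[0, 0, 0], [0.1, 0, 0], 1], [[0, 0, 0], [0, 0, 0], 1], [[0, 0, 0], [0, 0, 0], 1]])

```text
t: 46.45
tcp_pos: [483.8, -4.0, 48.9]
eef_rot: [0.691, 0.723, -0.001, -0.001]
ft_force: [-8.8, 0.6, 9.3]
width: 15.1
```

```bash
python3 look.py wrist w35;  python3 - <<'E'
from h import *
c,s=load("w35"); cv2.imwrite("pics/w35c.png",cv2.resize(c["frame"][80:360,260:440],None,fx=2.8,fy=2,interpolation=cv2.INTER_CUBIC)[:,:,::-1])
E
```

```text
46.45 [483.8  -4.   48.9] [[-0.045, 0.999], [0.999, 0.045], [-0.0, -0.003]] [-8.8  0.6  9.3] 15.1
```

View pics/w35c.png

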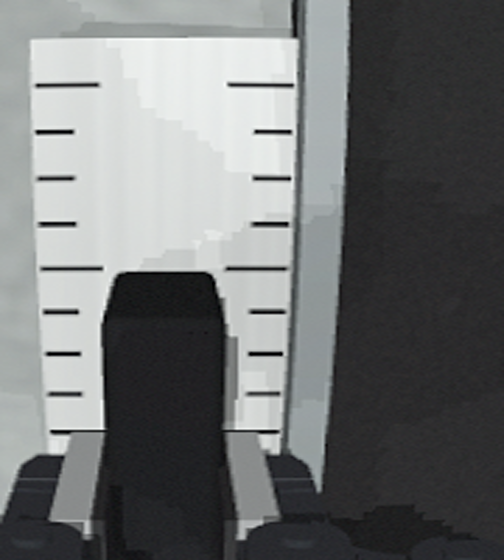

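apply_moves(increments=[[[0, 0, 0], [0.1, 0, 0], 1], [[0, 0, 0], [0, 0, 0], 1], [[0, 0, 0], [0.05, 0, 0], 1], [[0, 0, 0], [0, 0, 0], 1], [[0, 0, 0], [0, 0, 0], 1]])

```text
t: 47.0
tcp_pos: [484.0, -4.0, 48.9]
eef_rot: [0.691, 0.723, -0.002, -0.002]
ft_force: [-14.2, 0.0, 13.6]
width: 14.9
```

apply_moves(increments=[[[0, 0, 0], [0, 0, 0], 0.5], [[0, 0, 0], [0, 0, 0], 0.4], [[0, 0, 0], [0, 0, 0], 0.3], [[0, 0, 0], [0, 0, 0], 0.3], [[0, 0, 0], [0, 0, 2], 0.3], [[0, 0, 0], [0, 0, 4], 0.3], [[0, 0, 0], [-1, -1, 4], 0.3], [[0, 0, 0], [-2, -3, 3], 0.3]])

```text
t: 47.8
tcp_pos: [457.2, -43.0, 181.0]
eef_rot: [0.69, 0.724, 0.001, 0.001]
ft_force: [0.5, -1.2, 0.4]
width: 30.2
```

apply_moves(increments=[[[0, 0, 0], [0, -4, 2], 0.3], [[0, 0, 0], [0, -3, 2], 0.3], [[0, 0, 0], [0, 0, 0], 0.3], [[0, 0, 0], [0, 0, 0], 0.3]])

```text
t: 48.2
tcp_pos: [456.6, -114.3, 218.5]
eef_rot: [0.691, 0.722, 0.0, 0.0]
ft_force: [-0.8, 0.1, 0.4]
width: 29.8
```

```bash
python3 bot.py wrist w36
```

```text
t 48.2 tcp [ 456.6 -114.3  218.5]
px [490, 0, 38, 35] ctr [621.6  83.4] size [39.7 34.1] yaw -76.9 white 628 th -57..47  viewdir 14 visible -71..99
px [430, 84, 43, 64] ctr [568.6 -18.9] size [34.8 55.2] yaw 10.5 white 1313 th -45..48  viewdir -20 visible -105..65
px [444, 222, 42, 62] ctr [ 597.5 -144.4] size [60.1 35.7] yaw -1.4 white 1089 th -53..41  viewdir -25 visible -110..60
```

View pics/w36.png

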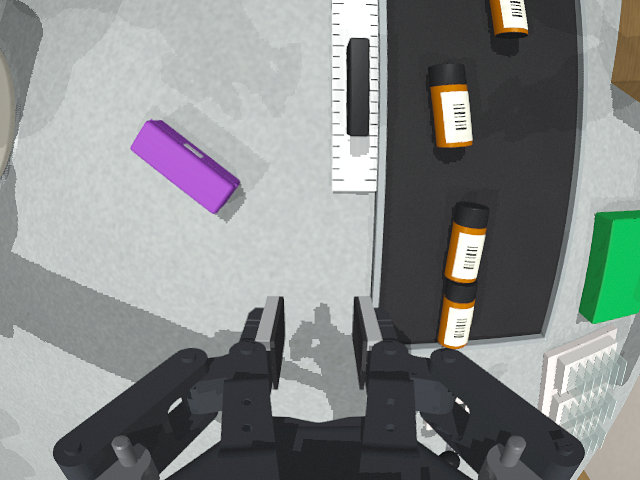

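apply_moves(increments=[[[0, 0, 0], [3, 0, 3.5], 0.3], [[0, 0, 0], [3, 0, 3.5], 0.3], [[0, 0, 0], [3, -1, 3], 0.3], [[0, 0, 0], [3, -2, 0], 0.3], [[0, 0, 0], [0, 0, 0], 0.3], [[0, 0, 0], [0, 0, 0], 0.3]])

```text
t: 48.85
tcp_pos: [576.9, -142.8, 315.7]
eef_rot: [0.69, 0.723, -0.001, -0.002]
ft_force: [-0.9, -0.0, 0.7]
width: 30.0
```

```bash
python3 bot.py wrist w37; python3 look.py top t37
python3 - <<'E'
from h import *
c,s=load("t37"); cv2.imwrite("pics/t37c.png",cv2.resize(c["frame"][160:300,160:460],None,fx=2.6,fy=2.6,interpolation=cv2.INTER_CUBIC)[:,:,::-1])
E
```

```text
t 48.85 tcp [ 576.9 -142.8  315.7]
px [354, 0, 31, 15] ctr [622.3  73.9] size [32.4 17.1] yaw -81.5 white 159 th -10..18  viewdir 17 visible -68..102
px [298, 57, 36, 52] ctr [567.8 -17.2] size [32.2 55.1] yaw 11.0 white 914 th -44..50  viewdir -0 visible -85..85
px [321, 170, 32, 50] ctr [ 597.1 -143. ] size [55.7 32.6] yaw -0.9 white 873 th -52..43  viewdir -3 visible -88..82
px [281, 236, 149, 54] ctr [ 626.6 -223.5] size [183.9  68.2] yaw -87.4 white 1746 th -109..65  viewdir -22 visible -107..63
48.9 [ 576.3 -142.7  316.8] [[-0.047, 0.999], [0.999, 0.047], [0.001, -0.003]] [-0.8 -1.3  0.8] 30.2
```

View pics/w37.png

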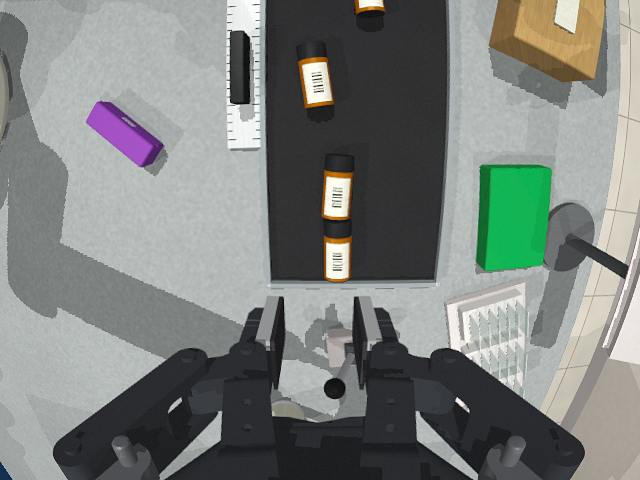

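View pics/t37c.png

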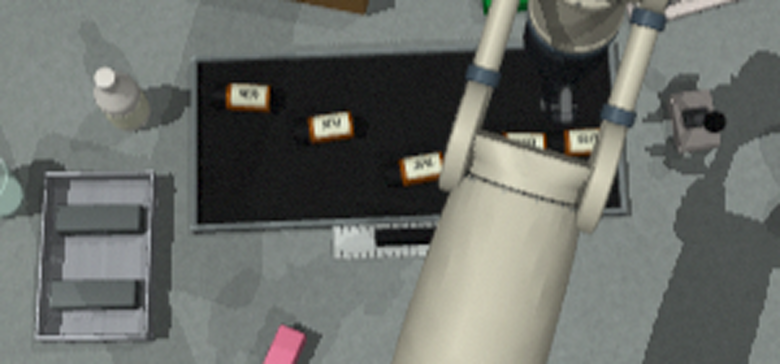

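Run:
```python
from h import *
c,s=load("w36"); im=c["frame"]
for v in (5,45,85,125,165,185,230,270):
    print(v,[int(x) for x in im[v,364:396].mean(1)])
print(onplane(c,[(332,192),(378,192)],8,s).round(1))
```

```text
5 [255, 255, 254, 251, 244, 237, 229, 216, 202, 178, 156, 124, 124, 172, 98, 164, 199, 196, 195, 194, 196, 200, 126, 40, 49, 51, 51, 50, 50, 54, 54, 55]
45 [73, 70, 69, 69, 43, 76, 246, 245, 243, 245, 249, 239, 241, 232, 122, 116, 175, 186, 184, 183, 184, 186, 172, 111, 48, 48, 51, 52, 54, 54, 52, 51]
85 [62, 63, 62, 62, 36, 98, 255, 251, 245, 244, 244, 231, 231, 239, 149, 89, 186, 185, 181, 183, 182, 184, 193, 59, 49, 52, 50, 52, 53, 54, 52, 52]
125 [53, 54, 56, 43, 28, 199, 224, 225, 222, 220, 220, 213, 204, 189, 123, 126, 187, 183, 183, 193, 194, 194, 168, 41, 52, 52, 52, 53, 51, 54, 58, 56]
165 [255, 254, 254, 254, 255, 255, 255, 255, 255, 251, 245, 248, 234, 133, 134, 199, 196, 194, 194, 195, 200, 145, 70, 49, 53, 55, 51, 55, 59, 58, 54, 56]
185 [254, 254, 254, 254, 255, 255, 255, 255, 255, 254, 245, 251, 199, 119, 172, 194, 196, 196, 196, 198, 174, 107, 46, 54, 54, 53, 51, 54, 57, 60, 58, 60]
230 [201, 200, 202, 200, 191, 193, 195, 195, 199, 128, 67, 101, 164, 192, 197, 196, 196, 198, 195, 87, 49, 53, 53, 56, 52, 54, 53, 55, 57, 58, 59, 59]
270 [207, 206, 206, 203, 193, 193, 197, 127, 53, 95, 169, 191, 193, 192, 193, 195, 175, 78, 51, 53, 54, 54, 55, 51, 57, 58, 56, 57, 55, 57, 57, 58]
[[469.1 -96.    8. ]
 [510.8 -93.9   8. ]]
```

Run:
```python
from h import *
c,s=load("w36")
def L(q,z):
    w=onplane(c,q,z,s)[:,:2]; p=np.polyfit(w[:,1],w[:,0],1); return p
a=L([(377.9,45),(377.8,85),(377.6,125),(376.9,165),(376.2,185)],8)
b=L([(379.8,45),(379.8,85),(379.4,125),(378.7,165),(377.9,185)],18)
for y in (80,0,-90): print(y,np.polyval(a,y).round(2),np.polyval(b,y).round(2))
print(a,b)
```

```text
80 500.83 500.97
0 504.58 504.62
-90 508.79 508.74
[-4.68506582e-02  5.04576898e+02] [-4.56927794e-02  5.04623534e+02]
```

apply_moves(increments=[[[0, 0, 0], [-0.3, -4.8, 0], 1], [[0, 0, 0], [-0.3, -4.8, 0], 1], [[0, 0, 0], [-0.3, -4.8, 0], 1], [[0, 0, 0], [-0.3, -4.8, 0], 1], [[0, 0, 0], [-0.8, -2, -3], 1], [[0, 0, 0], [0, 0, -4.5], 1], [[0, 0, 0], [0, 0, -4.5], 1], [[0, 0, 0], [0, 0, 0], 1]])

```text
t: 49.75
tcp_pos: [552.9, -353.1, 189.0]
eef_rot: [0.691, 0.723, -0.001, -0.008]
ft_force: [-0.0, 0.7, -0.9]
width: -0.4
```

```bash
python3 look.py wrist w38; python3 look.py scene s38; python3 look.py top t38
python3 - <<'E'
from h import *
c,s=load("s38"); cv2.imwrite("pics/s38c.png",cv2.resize(c["frame"][220:380,60:280],None,fx=3,fy=3,interpolation=cv2.INTER_CUBIC)[:,:,::-1])
E
```

```text
49.75 [ 552.9 -353.1  189. ] [[-0.045, 0.999], [0.999, 0.045], [0.01, -0.012]] [-0.   0.7 -0.9] -0.4
49.8 [ 554.5 -354.   194.5] [[-0.046, 0.999], [0.999, 0.046], [0.005, -0.007]] [-0.  -0.4  1.2] 0.0
49.85 [ 556.  -354.9  199.2] [[-0.046, 0.999], [0.999, 0.046], [0.001, -0.001]] [-0.5 -0.1  1. ] 0.1
```

View pics/w38.png

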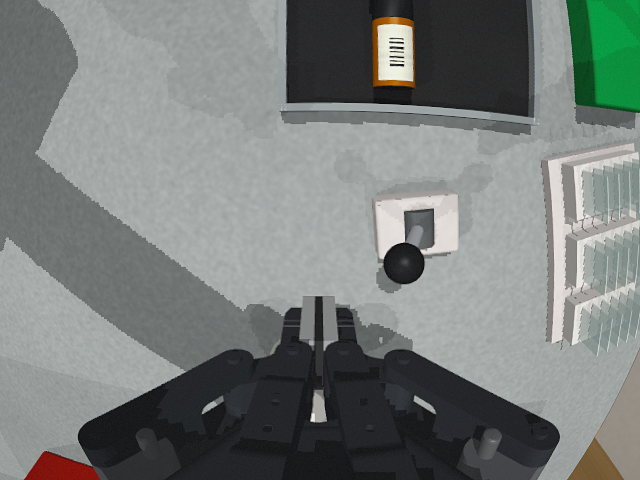

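View pics/s38c.png

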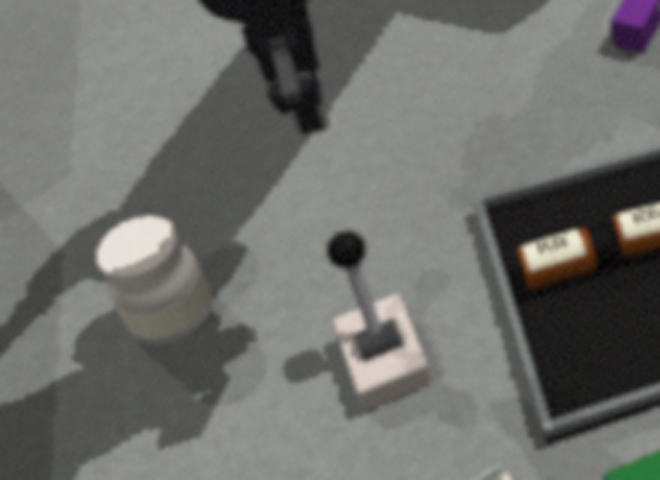

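apply_moves(increments=[[[0, 0, 0], [0, 0, 0], 1], [[0, 0, 0], [0, 0, 0], 1]])

```text
t: 50.1
tcp_pos: [557.6, -356.3, 202.7]
eef_rot: [0.691, 0.723, 0.0, 0.003]
ft_force: [0.4, 0.3, -0.2]
width: -0.1
```

```bash
python3 look.py wrist w39
python3 - <<'E'
from h import *
c,s=load("w39"); im=c["frame"]; m=(im.max(2)<55).astype(np.uint8); m[:210]=0; m[300:]=0; m[:,:360]=0; m[:,450:]=0
k,_=cv2.findContours(cv2.morphologyEx(m,cv2.MORPH_OPEN,np.ones((7,7))),0,2); b=cv2.minEnclosingCircle(max(k,key=cv2.contourArea)); print(b, onplane(c,[b[0]],92,s))
print(onplane(c,[(373,198),(458,193),(460,251),(377,258)],25,s).round(1))
E
```

```text
50.1 [ 557.6 -356.3  202.7] [[-0.046, 0.999], [0.999, 0.046], [-0.004, 0.005]] [ 0.4  0.3 -0.2] -0.1
((390.087158203125, 247.75840759277344), 19.625843048095703) [[ 606.49436544 -354.96601803   92.        ]]
[[ 603.2 -335.8   25. ]
 [ 676.6 -326.7   25. ]
 [ 686.9 -378.7   25. ]
 [ 611.3 -388.    25. ]]
```

apply_moves(increments=[[[0, 0, 0], [0, 0.1, -4], 1], [[0, 0, 0], [0, 0, -4], 1], [[0, 0, 0], [0, 0, -2.3], 1], [[0, 0, 0], [0, 0, 0], 1], [[0, 0, 0], [1, 0.1, 0], 1], [[0, 0, 0], [1, 0.1, 0], 1], [[0, 0, 0], [1, 0.1, 0.2], 1], [[0, 0, 0], [1, 0.1, 0.2], 1]])

```text
t: 50.95
tcp_pos: [598.2, -351.2, 101.7]
eef_rot: [0.691, 0.723, 0.0, 0.001]
ft_force: [-1.3, 0.3, 0.7]
width: -0.1
```

apply_moves(increments=[[[0, 0, 0], [1, 0.15, 0], 1], [[0, 0, 0], [1, 0.15, 0], 1], [[0, 0, 0], [1, 0.15, -0.2], 1], [[0, 0, 0], [1, 0.15, -0.2], 1], [[0, 0, 0], [0.7, 0.1, 0], 1], [[0, 0, 0], [0, 0, 0], 1], [[0, 0, 0], [0, 0, 0], 1]])

```text
t: 51.65
tcp_pos: [643.4, -343.7, 94.5]
eef_rot: [0.691, 0.723, -0.0, -0.001]
ft_force: [-1.3, -0.5, -1.7]
width: -0.1
```

```bash
python3 look.py wrist w40
```

```text
51.65 [ 643.4 -343.7   94.5] [[-0.045, 0.999], [0.999, 0.045], [0.001, -0.001]] [-1.3 -0.5 -1.7] -0.1
```

View pics/w40.png

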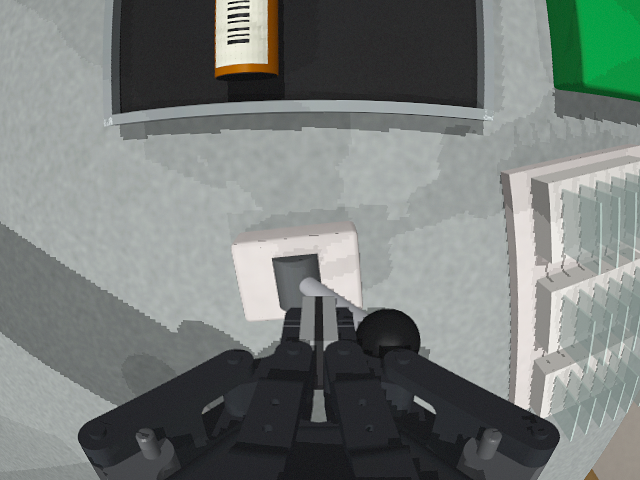

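apply_moves(increments=[[[0, 0, 0], [0.6, 0.1, 0], 1], [[0, 0, 0], [0.5, 0.07, 0], 1], [[0, 0, 0], [0.4, 0.05, 0], 1], [[0, 0, 0], [0, 0, 0], 1], [[0, 0, 0], [0, 0, 0], 1]])

```text
t: 52.2
tcp_pos: [645.5, -343.9, 94.6]
eef_rot: [0.693, 0.72, -0.009, -0.012]
ft_force: [-55.6, 5.0, 14.2]
width: -0.4
```

```bash
python3 look.py wrist w41; python3 pp.py w40 95 388,335
```

```text
52.2 [ 645.5 -343.9   94.6] [[-0.038, 0.999], [0.999, 0.039], [0.005, -0.03]] [-55.6   5.   14.2] -0.4
[[670.4, -338.6]] [ 670.4 -338.6]
```

View pics/w41.png

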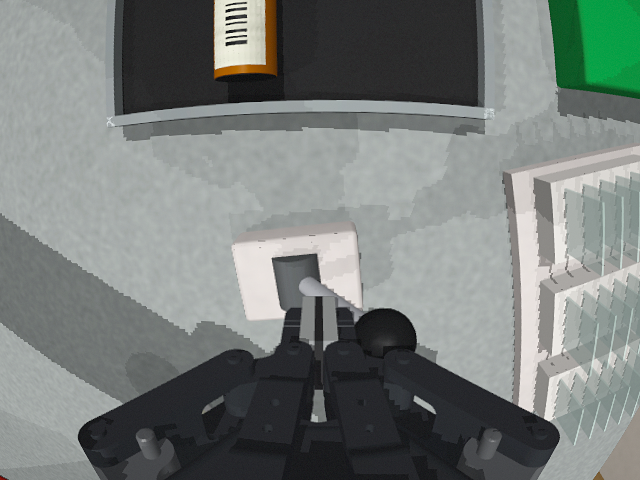

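apply_moves(increments=[[[0, 0, 0], [-1.5, -0.2, 0], 1], [[0, 0, 0], [-2, -0.3, 0], 1], [[0, 0, 0], [-3, -0.5, 0], 1], [[0, 0, 0], [-3, 0, 2], 1], [[0, 0, 0], [-3, 0, 4], 1], [[0, 0, 0], [-3, 0, 4], 1], [[0, 0, 0], [-3, 0, 4], 1], [[0, 0, 0], [-3, -3, 2], 1]])

```text
t: 53.05
tcp_pos: [443.9, -380.3, 262.0]
eef_rot: [0.69, 0.724, 0.001, 0.005]
ft_force: [0.7, -1.5, 0.2]
width: 0.5
```

apply_moves(increments=[[[0, 0, 0], [-3, -3, 0], 1], [[0, 0, 0], [-3, -3, 0], 1], [[0, 0, 0], [-3, -3, 0], 1], [[0, 0, 0], [-3, -3, 0], 1], [[0, 0, 0], [-2, -2, 0], 1], [[0, 0, 0], [0, 0, 0], 1], [[0, 0, 0], [0, 0, 0], 1]])

```text
t: 53.75
tcp_pos: [303.3, -522.1, 255.9]
eef_rot: [0.691, 0.722, 0.0, 0.001]
ft_force: [-0.3, -0.0, 0.6]
width: 0.3
```

```bash
python3 look.py top t42; python3 look.py scene s42
python3 - <<'E'
from h import *
c,s=load("t42"); cv2.imwrite("pics/t42c.png",cv2.resize(c["frame"][150:310,140:500],None,fx=2.2,fy=2.2,interpolation=cv2.INTER_CUBIC)[:,:,::-1])
c,s=load("s42"); cv2.imwrite("pics/s42c.png",cv2.resize(c["frame"][170:380,80:520],None,fx=1.8,fy=1.8,interpolation=cv2.INTER_CUBIC)[:,:,::-1])
E
```

```text
53.75 [ 303.3 -522.1  255.9] [[-0.044, 0.999], [0.999, 0.044], [-0.001, 0.001]] [-0.3 -0.   0.6] 0.3
53.8 [ 304.  -521.5  255.9] [[-0.045, 0.999], [0.999, 0.045], [-0.001, 0.001]] [ 0.5 -0.   0.8] 0.1
```

View pics/t42c.png

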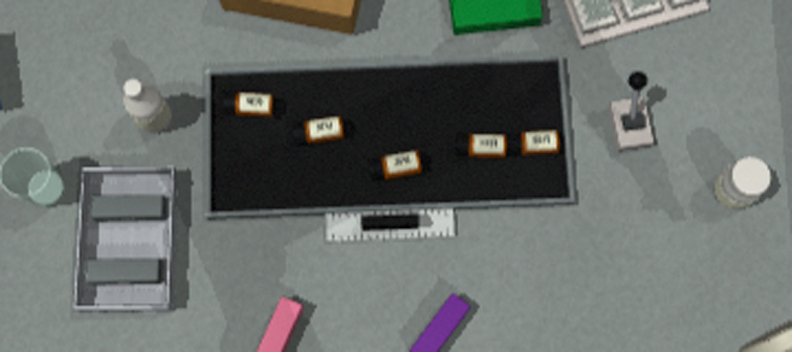

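View pics/s42c.png

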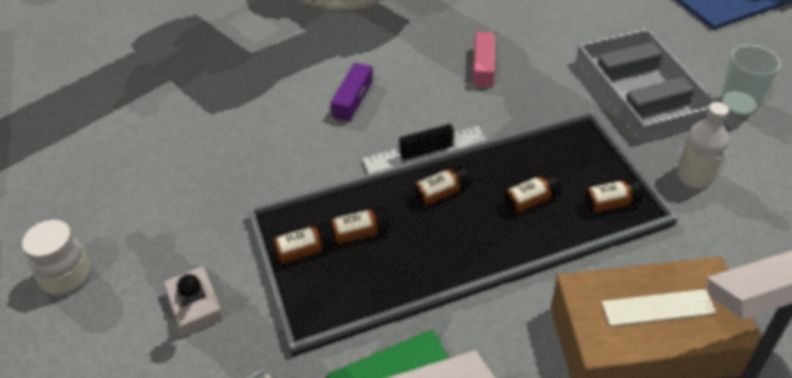

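```bash
python3 pp.py t42 92 430,186.4
python3 - <<'E'
from rig import ctrl
print(ctrl.close_job())
E
```

```text
[[669.9, -344.2]] [ 669.9 -344.2]
the job is handed in; nothing more can be done
None
```

I've handed the job in with everything in place, at about 54 s of the 210 s allowed. The system gave no verdict.

- **Cases:** both grey cases lie flat in the tray, and I left the pink and purple look-alikes alone.
- **Bottles:** all five lie on the board with their labels up. My last measurements put four within about 6° of vertical, against a limit of 17°. The fifth, next to the lamp, I could only judge by eye, because the measuring script mixed it up with the background. It looked centred. One bottle was knocked into that one during the run, so I rolled both from their new positions. My first tries on one bottle rolled it too far; I fixed that by holding it loosely between the fingers and opening them before lifting.
- **Scale:** it is let go against the board's near edge. The measured gap is about 0 mm, it is parallel to within about 0.001 rad, and it sits near the middle of the edge.
- **Lamp:** I pushed the lever over last, until it hit its stop with about 55 N at the wrist. The ball moved from x ≈ 607 mm to x ≈ 670 mm, about 64 mm. I expected about 77 mm for a full swing, so camera error may explain part of the difference. I did not read the lever angle directly.

The last top and scene pictures show the gripper clear of everything and the wash bottle, beaker and jar apparently where they started.

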